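# Clip the stone chisels into their rack and snap the lock lever down

## Robot

A 6-joint arm with a two-finger parallel gripper is mounted at the origin on the work surface. World frame = base frame: x ahead of the robot, y to its left, z up, the work surface at z = 0. Lengths are in m, angles in degrees, forces in N, time in s.
With the tool pointing down it reaches from about 0.25 to 0.725 m from the base axis. Payload 9.7 kg.
Tool frame: the origin (TCP) lies midway between the tips of the shut fingers; the grasp point (between the pads) lies 19 mm behind it; z points along the fingers, y is the direction in which the jaws open and shut (so a half turn about z gives the same grasp; the last joint's range is limited). The gripper opens to 85 mm and grips with 20 to 120 N. Pads are 22 mm wide; open, the fingers measure 114 mm over their backs; the gripper's body (76 mm by 85 mm) begins 54 mm behind the grasp point. The pads swing forward as they close: fully open they stand 13 mm farther back than shut.
Start: joints at [-72.651, 4.979, 10.078, 95.1, 0, 90], TCP at [0.164, -0.525, 0.231] pointing down, gripper open.
Joint ranges: [-179.16, 179.16], [-48.56, 103.87], [-65.8, 70.77], [-126.05, 130.52], [-82.76, 87.17], [-180, 180]. Speed limits (degrees/s): [127.2, 127.2, 147.25, 180, 180, 180].

## Interface

Orientations are given as [roll, pitch, yaw] about the fixed x, y, z axes, in that order (R = Rz(yaw) Ry(pitch) Rx(roll)).
In Python, from workcell import get_obs, camera, get_calibration, job_done gives the robot as it stands.
- The arm moves only by the tool play_rows, never from a script. Its argument "commands" is text: rows parted by semicolons, each of 5 numbers parted by spaces: the opening, from 0 (shut) to 1 (fully open), then the shift along the world's x, y, z in mm, then the turn about the world's z in degrees. A call has 1 to 10 rows; each row is the pose to reach, as a shift and turn from the pose commanded when the call began; what a row does not reach only later rows make up. A row lasts 1/12 s, in which the tool goes at most 41.7 mm and 7.16 degrees, less where a joint would pass 70% of its speed; a pose out of reach is approached as far as the arm can. A call with a gripper value outside its range is refused whole. The fingers move at their own pace and stop on an object; "force" is the grip in N (left out, the last holds). Time passes only in rows, so rows that repeat a pose let the fingers close. It gives the time, the measured TCP pose, the force and the opening at its end, in the units of the state.
- get_obs(): the state, without advancing time (a new reading comes with each control period).
- camera(name): name is "scene" or "top" or "wrist"; returns the picture (400x640x3 uint8, red, green, blue); there is no depth.
- get_calibration(name): a dict with "fx", "fy", "cx", "cy" (pixels), "eye" and "attitude" of the camera in the world; the wrist camera has in their place "mount" (4x4, takes a point from camera to tool coordinates, whose origin is the TCP and whose axes are the flange's). Camera axes: x right, y down, z forward; pixel columns grow to the right and rows downward; lengths in m; the calibration is good to about 2 mm. The wrist camera is an equidistant fisheye: a pixel r from the principal point sees the ray r / f radians off the axis. A picture is of the moment at which its call begins: read the wrist's pose just before it. get_calibration takes no time and is no camera call.
- job_done(): hands the job in, once; it reports no verdict.
The state is a dict: "time": time; "q": joint angles; "qd": joint speeds; "joint_efforts": joint torques, N m; "ee_pos": TCP position; "tcp_rot": TCP orientation; "wrist_force": force on the tool from outside, world axes, zero at the start; "torque": the same for the moment, N m; "opening": finger opening in m.
Only numpy, scipy, OpenCV 4.12 (cv2) and the standard library are available. Lean on these libraries where they do the work, as an engineer would, in place of code of your own. Each camera call takes 0.05 s, during which the arm holds its last target.

## Task

Put every chisel that lies loose on the bench away in a free clip of the rack: press it down past the sprung jaw until it sits fully home in both forks, with the forks between its head and its shoulder, leaving the chisel already stored where it is. When all are home, push the raised lock lever at the end of the rack down until it snaps over and stays down by itself. Leave the other things on the bench alone.

Things in the scene. Friction and masses are not known exactly. Their poses are not given: they have to be found in the camera images.
- rack: wooden board, 220 x 420 x 10 mm, fixed on the bench, with five clips in a row, each of two black forks and a steel jaw. Origin on the bench beneath the middle clip; own x along the clipped chisels (away from the robot), y along the row, z up. Between a clip's two forks nothing is higher than 28 mm above the bench, so the gripper can go in there.
- lever (a joint): hinge angle of the lock lever, rad: 0 = raised (sprung up, as at the start), 0.32 = fully down, level. Pressing its pad takes up to about 8 N; at about 0.21 the spring goes over centre, then pulls the lever fully down and holds it; let go before that and it rises again.
- lever_pad (a point): middle of the top of the black rubber pad (36 x 40 mm, 10 mm thick) at the free end of the lock lever, the place to press. It moves with the lever: about 106 mm above the bench when raised, 50 mm when down.
- lever_hinge (a point): hinge of the lock lever, at the rack's own (-90, -225, 45) mm, beside clip 1; its axis is the rack's y. The aluminium lever, 12 mm wide and 10 mm thick, runs from here along the rack's +x, parallel to the chisels, 180 mm to the middle of its pad at the far side.
- seat_1 (a point): clip 1 of five, 64 mm apart: this point is where the origin of a chisel lies when it is home and centred in the clip, 47 mm above the bench; axes as the rack's. At the rack's -y end, 97 mm from the lock lever. The clip's two forks, 12 mm wide, stand 55 mm either side of this point along x, 98 mm free between them, and have a floor 7 mm below it.
- seat_2 (a point): clip 2 of five, 64 mm apart: this point is where the origin of a chisel lies when it is home and centred in the clip, 47 mm above the bench; axes as the rack's. Each fork has a fixed prong on its -y side and a jaw arm on its +y side; they flare into a funnel 28 mm wide, its mouth 23 mm above this point.
- seat_3 (a point): clip 3 of five, 64 mm apart: this point is where the origin of a chisel lies when it is home and centred in the clip, 47 mm above the bench; axes as the rack's. A shank pushed straight down (10 to 20 N) swings the sprung jaw to +y and snaps in under its round lip, with 1 mm of play; pulling it out takes about as much.
- seat_4 (a point): clip 4 of five, 64 mm apart: this point is where the origin of a chisel lies when it is home and centred in the clip, 47 mm above the bench; axes as the rack's. The forks of a clip fit between a chisel's head and shoulder with 9 mm to spare each way; further off centre the square ends land on a fork and it cannot go home.
- seat_5 (a point): clip 5 of five, 64 mm apart: this point is where the origin of a chisel lies when it is home and centred in the clip, 47 mm above the bench; axes as the rack's. At the rack's +y end.
- chisel_1: loose chisel to be put away, lying on the bench to the right of the rack (may be absent), same as the others. Steel, 210 mm long, about 0.26 kg: round shank 14 mm thick, 140 mm long; at one end a square head 18 x 18 x 24 mm, at the other an 18 mm square shoulder and a flat blade. Origin on its axis, mid-shank.
- chisel_2: loose chisel to be put away, lying on the bench to the right of the rack (may be absent), same as the others. Own x along the axis towards the blade: head from x = -94 to -70 mm, shoulder from 70 to 86, blade to 116 mm (18 mm wide, 6 thick).
- chisel_3: loose chisel to be put away, lying on the bench to the right of the rack (may be absent), same as the others. It rests on its square ends with the axis 9 mm above the bench.
- chisel_4: loose chisel to be put away, lying on the bench to the right of the rack (may be absent), same as the others. It may go either way round into any free clip.
- stored_1: chisel like chisel_1, already home in clip 1 at the start. Only one of the five stored chisels is present, the others are absent (their clips are free).
- stored_2: chisel like chisel_1, already home in clip 2 at the start. Only one of the five stored chisels is present, the others are absent (their clips are free).
- stored_3: chisel like chisel_1, already home in clip 3 at the start. Only one of the five stored chisels is present, the others are absent (their clips are free).
- stored_4: chisel like chisel_1, already home in clip 4 at the start. Only one of the five stored chisels is present, the others are absent (their clips are free).
- stored_5: chisel like chisel_1, already home in clip 5 at the start. Only one of the five stored chisels is present, the others are absent (their clips are free).
- stone_a: pale limestone offcut, 70 x 50 x 40 mm, a loose bystander; origin at the centre of its underside.
- stone_b: brownish stone offcut, 60 x 60 x 35 mm, a loose bystander; origin at the centre of its underside.
- brush: brush with a handle, a loose bystander; origin at the centre of its underside.
- sanding_block: cork sanding block, 90 x 50 x 28 mm, a loose bystander; origin at the centre of its underside.
- polish_jar: amber jar, 60 mm wide, 60 mm high, a loose bystander; origin at the centre of its underside.
Mind the look-alikes: they are no part of the job. Leave any pink look-alike of the chisel_1 alone. What is shaped like the chisel_4 but blue is not meant.

How it is judged (in metres and radians):
On the way, in this order (a step that is already met when the one before it is completed fails the run):
1. every chisel is home in a clip while the lock lever is still up (x of chisel_1 in the frame of rack between -0.015 and 0.015 m and y of chisel_1 in the frame of rack between -0.134 and 0.134 m and z of chisel_1 in the frame of rack between 0.043 and 0.051 m and angle between the x axis of each of chisel_1, chisel_2, chisel_3, chisel_4, stored_1, stored_2, stored_3, stored_4, stored_5 and the x axis of rack, either way round below 0.08 rad and x of chisel_2 in the frame of rack between -0.015 and 0.015 m and y of chisel_2 in the frame of rack between -0.134 and 0.134 m and z of chisel_2 in the frame of rack between 0.043 and 0.051 m and x of chisel_3 in the frame of rack between -0.015 and 0.015 m and y of chisel_3 in the frame of rack between -0.134 and 0.134 m and z of chisel_3 in the frame of rack between 0.043 and 0.051 m and x of chisel_4 in the frame of rack between -0.015 and 0.015 m and y of chisel_4 in the frame of rack between -0.134 and 0.134 m and z of chisel_4 in the frame of rack between 0.043 and 0.051 m and x of stored_1 in the frame of rack between -0.015 and 0.015 m and y of stored_1 in the frame of rack between -0.134 and 0.134 m and z of stored_1 in the frame of rack between 0.043 and 0.051 m and x of stored_2 in the frame of rack between -0.015 and 0.015 m and y of stored_2 in the frame of rack between -0.134 and 0.134 m and z of stored_2 in the frame of rack between 0.043 and 0.051 m and x of stored_3 in the frame of rack between -0.015 and 0.015 m and y of stored_3 in the frame of rack between -0.134 and 0.134 m and z of stored_3 in the frame of rack between 0.043 and 0.051 m and x of stored_4 in the frame of rack between -0.015 and 0.015 m and y of stored_4 in the frame of rack between -0.134 and 0.134 m and z of stored_4 in the frame of rack between 0.043 and 0.051 m and x of stored_5 in the frame of rack between -0.015 and 0.015 m and y of stored_5 in the frame of rack between -0.134 and 0.134 m and z of stored_5 in the frame of rack between 0.043 and 0.051 m and value of joint lever below 0.1 rad), for 0.2 s.
2. the lock lever is pressed fully down (value of joint lever above 0.295 rad), for 0.2 s.
At the end, for the whole second after the job is handed in: Every chisel present lies at rest home in a clip: within 4 mm of the seats' height, in the row of clips, within 15 mm of centred lengthways, within 0.08 rad of the rack's x; the lock lever stays down (beyond 0.295 rad) by itself (x of chisel_1 in the frame of rack between -0.015 and 0.015 m and y of chisel_1 in the frame of rack between -0.134 and 0.134 m and z of chisel_1 in the frame of rack between 0.043 and 0.051 m and angle between the x axis of each of chisel_1, chisel_2, chisel_3, chisel_4, stored_1, stored_2, stored_3, stored_4, stored_5 and the x axis of rack, either way round below 0.08 rad and x of chisel_2 in the frame of rack between -0.015 and 0.015 m and y of chisel_2 in the frame of rack between -0.134 and 0.134 m and z of chisel_2 in the frame of rack between 0.043 and 0.051 m and x of chisel_3 in the frame of rack between -0.015 and 0.015 m and y of chisel_3 in the frame of rack between -0.134 and 0.134 m and z of chisel_3 in the frame of rack between 0.043 and 0.051 m and x of chisel_4 in the frame of rack between -0.015 and 0.015 m and y of chisel_4 in the frame of rack between -0.134 and 0.134 m and z of chisel_4 in the frame of rack between 0.043 and 0.051 m and x of stored_1 in the frame of rack between -0.015 and 0.015 m and y of stored_1 in the frame of rack between -0.134 and 0.134 m and z of stored_1 in the frame of rack between 0.043 and 0.051 m and x of stored_2 in the frame of rack between -0.015 and 0.015 m and y of stored_2 in the frame of rack between -0.134 and 0.134 m and z of stored_2 in the frame of rack between 0.043 and 0.051 m and x of stored_3 in the frame of rack between -0.015 and 0.015 m and y of stored_3 in the frame of rack between -0.134 and 0.134 m and z of stored_3 in the frame of rack between 0.043 and 0.051 m and x of stored_4 in the frame of rack between -0.015 and 0.015 m and y of stored_4 in the frame of rack between -0.134 and 0.134 m and z of stored_4 in the frame of rack between 0.043 and 0.051 m and x of stored_5 in the frame of rack between -0.015 and 0.015 m and y of stored_5 in the frame of rack between -0.134 and 0.134 m and z of stored_5 in the frame of rack between 0.043 and 0.051 m and value of joint lever above 0.295 rad and linear speed of each of chisel_1, chisel_2, chisel_3, chisel_4, stored_1, stored_2, stored_3, stored_4, stored_5 below 0.03 m/s); the robot touches nothing.
It fails at once if a bystander on the bench is displaced by more than 7 cm (distance of any of stone_a, stone_b, brush, sanding_block, polish_jar from where it was at the start of the episode above 0.07 m).
Of chisel_1, chisel_2, chisel_3, chisel_4 only 3 to 4 are there at a start; the rules pass over those that are not, and their reading is None.
Of stored_1, stored_2, stored_3, stored_4, stored_5 only 1 to 1 are there at a start; the rules pass over those that are not, and their reading is None.
At some moment in a run one of chisel_1, chisel_2, chisel_3, chisel_4 may be knocked a few centimetres aside while the robot is not near it.
Once in a run the grip may slacken for a moment while it holds something.
It also fails if it takes over 210 s, if anything falls off the work surface, if the arm or the gripper's body presses on something with over 40 N, if the wrist force passes 120 N, or if a joint passes its speed limit or range.

## Working session

There is one attempt and no reset: what is moved stays moved. The work goes in short steps, Python scripts to look and compute and a tool call to move; the robot and the scene stay as the last step left them, time stands still between calls to the robot, and variables do not carry over. Pictures are saved under pics/ and viewed, and the job is handed in when it is done.

Besides the shell and the picture viewer there is one more tool, called after "Call:" as name(argument=value, ...) on one line, values as JSON. play_rows: Moves the arm, as the interface text tells. Its arguments: {"type":"object","properties":{"commands":{"type":"string"},"force":{"type":"number"}},"required":["commands"]}

```bash
ls; mkdir -p pics; python3 - <<'E'
from workcell import *
import cv2
print(get_obs())
for n in("scene","top","wrist"):
    print(n,get_calibration(n)); cv2.imwrite(f"pics/{n}0.png",camera(n)[:,:,::-1])
E
```

```text
pics
{'time': 0.0, 'q': array([-7.26519845e+01,  5.00984486e+00,  1.00319533e+01,  9.50989895e+01,
        9.96254874e-04,  9.00008153e+01]), 'qd': array([ 0.03519144,  0.01794555, -0.03968073, -0.0128404 ,  0.0697388 ,
       -0.02034919]), 'joint_efforts': array([ 4.10454841e-04, -5.20387352e+01,  4.64803720e+01,  1.61914795e-02,
        8.82533777e-05, -4.31924150e-06]), 'ee_pos': array([ 0.16392879, -0.52474883,  0.23057271]), 'tcp_rot': array([-1.79923119e+02, -9.95159928e-04,  1.73471989e+01]), 'wrist_force': array([0.28600067, 0.32325187, 0.64006137]), 'torque': array([0.03144993, 0.00306448, 0.00223977]), 'opening': 0.08528724943003725}
scene {'fx': 418.5884797616464, 'fy': 418.5884797616464, 'cx': 325.37558283740054, 'cy': 199.05278146636292, 'eye': array([ 1.12700414, -0.42550145,  0.92821679]), 'attitude': array([-138.54935799,    1.02779832,   57.0629377 ])}
top {'fx': 505.90119304005333, 'fy': 505.90119304005333, 'cx': 323.9002529891692, 'cy': 196.29023301471264, 'eye': array([ 0.31673189, -0.02473337,  1.50510342]), 'attitude': array([-173.32079963,   -0.43855393,  -89.004727  ])}
wrist {'fx': 309.70691628693146, 'fy': 309.70691628693146, 'cx': 322.8510895169786, 'cy': 201.64724771628204, 'mount': array([[-7.84098352e-04, -9.59875767e-01, -2.80424495e-01,
         7.05719044e-02],
       [ 9.99999575e-01, -6.16398560e-04, -6.86216723e-04,
         3.65275967e-04],
       [ 4.85829548e-04, -2.80424914e-01,  9.59875842e-01,
        -1.43747860e-01],
       [ 0.00000000e+00,  0.00000000e+00,  0.00000000e+00,
         1.00000000e+00]])}
```

View pics/scene0.png

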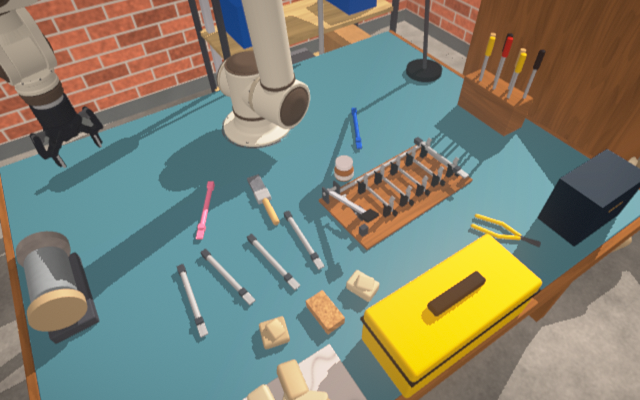

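View pics/top0.png

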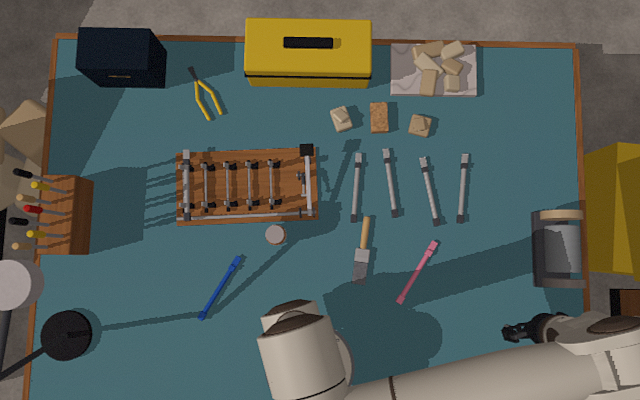

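View pics/wrist0.png

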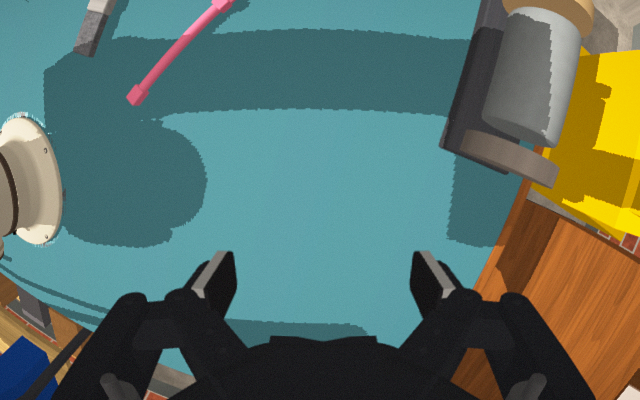

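The scene view shows four loose grey chisels (around pixels 190-320, 210-330), a pink and a blue look-alike, and the rack at (395,190). In the top view the chisels stand at columns 357, 390, 430 and 463, the rack at (247,187), and the stored chisel in the leftmost clip, which is clip 5.

```bash
python3 - <<'E'
import cv2
im=cv2.imread("pics/top0.png")
cv2.imwrite("pics/t_ch.png",cv2.resize(im[135:240,335:485],None,fx=5,fy=5,interpolation=cv2.INTER_CUBIC))
cv2.imwrite("pics/t_rk.png",cv2.resize(im[140:250,170:325],None,fx=5,fy=5,interpolation=cv2.INTER_CUBIC))
E
```

```text
(no output)
```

View pics/t_ch.png

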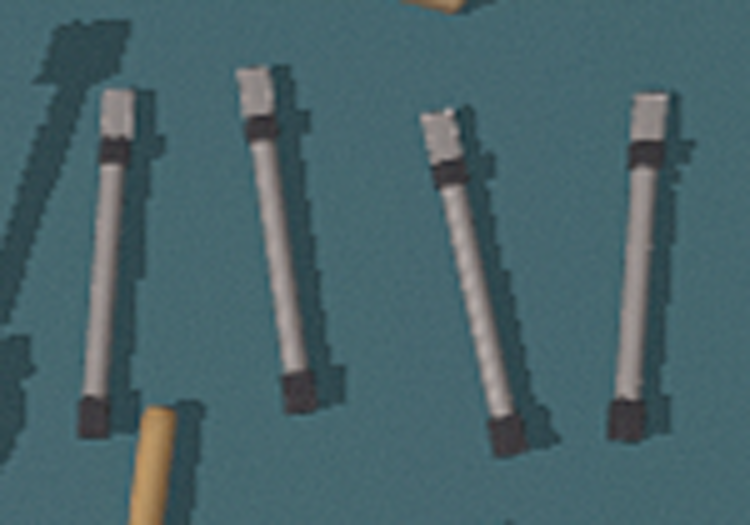

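View pics/t_rk.png

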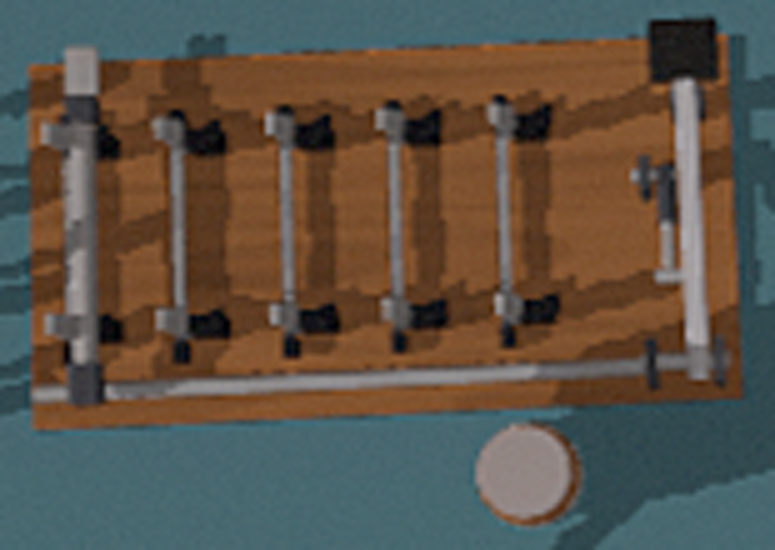

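```bash
cat > h.py <<'E'
import numpy as np, cv2
from workcell import *
from scipy.spatial.transform import Rotation as R
def rpy(a): return R.from_euler('xyz',a,degrees=True).as_matrix()
def pose_cam(name,ob=None):
    c=get_calibration(name)
    if name!='wrist': return rpy(c['attitude']),np.array(c['eye']),c
    Rt=rpy(ob['tcp_rot']);M=c['mount']
    return Rt@M[:3,:3],Rt@M[:3,3]+ob['ee_pos'],c
def cast(name,px,z,ob=None):
    """pixels (N,2) -> world points on plane z"""
    Rm,e,c=pose_cam(name,ob);px=np.atleast_2d(np.asarray(px,float))
    u=np.c_[(px[:,0]-c['cx'])/c['fx'],(px[:,1]-c['cy'])/c['fy']]
    if name=='wrist':
        r=np.linalg.norm(u,axis=1)+1e-12
        d=np.c_[u*(np.sin(r)/r)[:,None],np.cos(r)]
    else: d=np.c_[u,np.ones(len(u))]
    d=d@Rm.T
    return e+d*((z-e[2])/d[:,2])[:,None]
def proj(name,P,ob=None):
    Rm,e,c=pose_cam(name,ob);P=np.atleast_2d(P)
    q=(P-e)@Rm
    if name=='wrist':
        rho=np.linalg.norm(q[:,:2],axis=1)+1e-12;th=np.arctan2(rho,q[:,2])
        u=q[:,:2]/rho[:,None]*th[:,None]
    else: u=q[:,:2]/q[:,2:]
    return np.c_[u[:,0]*c['fx']+c['cx'],u[:,1]*c['fy']+c['cy']]
def snap(name,fn):
    ob=get_obs();im=camera(name)[:,:,::-1].copy();cv2.imwrite('pics/'+fn,im);return ob,im
def rect(pts):
    (c,s,a)=cv2.minAreaRect(pts.astype(np.float32)*1000)
    if s[0]<s[1]: a+=90;s=(s[1],s[0])
    a=(a+90)%180-90
    return np.array(c),s,a
E
python3 - <<'E'
from h import *
im=cv2.imread('pics/top0.png')
hsv=cv2.cvtColor(im,cv2.COLOR_BGR2HSV)
m=((hsv[...,1]<75)).astype(np.uint8)*255
roi=np.zeros_like(m);roi[140:230,345:480]=255
m=m&roi
for c in cv2.findContours(m,cv2.RETR_EXTERNAL,cv2.CHAIN_APPROX_NONE)[0]:
    if cv2.contourArea(c)<80: continue
    P=cast('top',c[:,0,:],0.014)[:,:2]
    ce,s,a=rect(P);print('chisel rect c',ce.round(1),np.round(s,1),'ang',round(a,1))
    d=np.array([np.cos(np.radians(a)),np.sin(np.radians(a))]);print('   origin if blade +x',(ce-11*d).round(1))
# board
m=((hsv[...,0]<18)&(hsv[...,1]>110)).astype(np.uint8)*255
roi=np.zeros_like(m);roi[140:230,170:325]=255;m&=roi
ys,xs=np.nonzero(m);
print('board',rect(cast('top',np.c_[xs,ys],0.010)[:,:2]))
E
```

```text
chisel rect c [ 514.1 -346.3] [210.8  22.2] ang 12.1
   origin if blade +x [ 503.4 -348.6]
chisel rect c [ 526.3 -444.1] [211.   22.7] ang -5.4
   origin if blade +x [ 515.3 -443.1]
chisel rect c [ 521.7 -128.1] [211.6  21.2] ang -3.7
   origin if blade +x [ 510.7 -127.4]
chisel rect c [ 537.7 -229.1] [210.9  21.7] ang 8.2
   origin if blade +x [ 526.8 -230.7]
board (array([509.4699707 , 197.23849487]), (419.6985778808594, 251.4267120361328), -85.2353515625)
```

Call:
play_rows(commands="1 0 0 60 7;1 30 25 120 14;1 60 50 120 21;1 90 75 120 28;1 120 100 120 35;1 150 125 120 42;1 180 150 120 49;1 210 175 120 56;1 240 200 120 63;1 286 235 120 70")

```text
time: 0.98
ee_pos: [0.4295, -0.3049, 0.3514]
tcp_rot: [180.0, 0.0, 87.7]
wrist_force: [0.5, -0.5, -0.4]
opening: 0.0857
```

Call:
play_rows(commands="1 0 0 0 7;1 0 0 0 14;1 0 0 0 21;1 0 0 0 28;1 0 0 0 35;1 0 0 0 42;1 0 0 0 49;1 0 0 0 56;1 0 0 0 63;1 0 0 0 70")

```text
time: 1.82
ee_pos: [0.4284, -0.3067, 0.351]
tcp_rot: [180.0, -0.0, 157.7]
wrist_force: [0.6, 0.3, 0.5]
opening: 0.0854
```

Call:
play_rows(commands="1 0 0 0 7;1 0 0 0 14;1 0 0 0 21;1 0 0 0 23;1 0 0 0 23;1 0 0 0 23")

```text
time: 2.32
ee_pos: [0.4284, -0.3067, 0.3511]
tcp_rot: [180.0, -0.0, -179.7]
wrist_force: [0.0, -0.9, 0.3]
opening: 0.085
```

```bash
python3 - <<'E'
from h import *
ob,im=snap('wrist','w1.png');print(ob['time'],ob['ee_pos'],ob['tcp_rot'],ob['q'],ob['wrist_force'])
E
```

```text
2.3167 [ 0.42835338 -0.30666352  0.35107923] [ 1.79985309e+02 -1.84946951e-02 -1.79749335e+02] [-3.55999294e+01  6.59000143e+00  2.55920232e+01  1.09025617e+02
  1.07627807e-03 -3.58505918e+01] [ 0.02323008 -0.88280237  0.26751908]
```

View pics/w1.png

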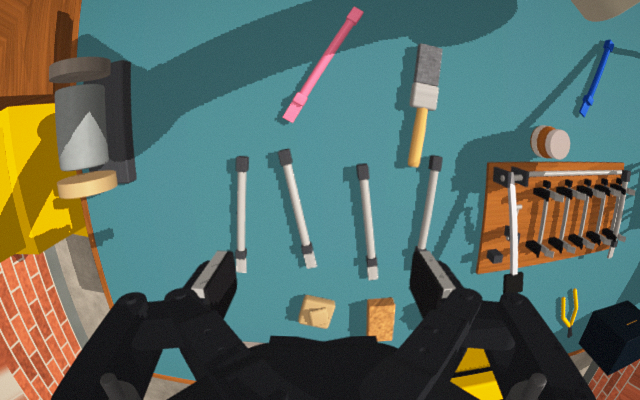

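The wrist view shows all four chisels at columns 240, 297, 368 and 430, the last partly hidden by a finger, with the rack on the right at (560,220).

```bash
cat >> h.py <<'E'
def chis(im,ob,name='wrist',roi=None,z=0.014,smax=75):
    hsv=cv2.cvtColor(im,cv2.COLOR_BGR2HSV)
    m=(hsv[...,1]<smax).astype(np.uint8)*255
    if roi: k=np.zeros_like(m);k[roi[1]:roi[3],roi[0]:roi[2]]=255;m&=k
    for c in cv2.findContours(m,cv2.RETR_EXTERNAL,cv2.CHAIN_APPROX_NONE)[0]:
        if cv2.contourArea(c)<300: continue
        P=cast(name,c[:,0,:],z,ob)[:,:2]
        ce,s,a=rect(P);d=np.array([np.cos(np.radians(a)),np.sin(np.radians(a))])
        print('rect',ce.round(1),np.round(s,1),'ang',round(a,1),'px',c[:,0].mean(0).round(),'origin',(ce-11*d).round(1))
E
python3 - <<'E'
from h import *
im=cv2.imread('pics/w1.png')
ob=dict(ee_pos=np.array([0.42835,-0.30666,.35108]),tcp_rot=[179.985,-.018,-179.749])
chis(im,ob,roi=(220,140,445,285))
E
```

```text
rect [ 538.5 -230.1] [210.8  20.6] ang 7.8 px [368. 222.] origin [ 527.6 -231.6]
rect [ 543.  -127.1] [247.   68.3] ang 8.7 px [428. 226.] origin [ 532.1 -128.8]
rect [ 541.  -457.8] [243.9  49.7] ang -7.9 px [237. 227.] origin [ 530.1 -456.3]
rect [ 515.  -347.8] [210.4  20.6] ang 12.1 px [297. 208.] origin [ 504.2 -350.1]
```

Call:
play_rows(commands="1 0 40 0 0;1 0 80 0 0;1 0 120 0 0;1 0 160 0 0;1 0 200 0 0;1 0 240 0 0;1 0 280 0 0;1 0 320 0 0;1 0 360 0 0;1 0 400 0 0")

```text
time: 3.2
ee_pos: [0.4278, 0.0952, 0.3515]
tcp_rot: [180.0, 0.0, -179.7]
wrist_force: [1.8, -0.5, -0.6]
opening: 0.0852
```

Call:
play_rows(commands="1 0 40 0 0;1 0 80 0 0;1 0 90 0 0;1 0 90 0 0;1 0 90 0 0;1 0 90 0 0")

```text
time: 3.7
ee_pos: [0.4284, 0.1825, 0.3514]
tcp_rot: [-180.0, 0.0, -179.7]
wrist_force: [0.1, 0.2, -0.5]
opening: 0.0856
```

```bash
python3 - <<'E'
from h import *
ob,im=snap('wrist','w2.png');print(ob['time'],ob['ee_pos'],ob['tcp_rot'],ob['q'],ob['wrist_force'])
import pickle;pickle.dump(ob,open('w2.pkl','wb'))
E
```

```text
3.7 [0.42840734 0.18247094 0.35143219] [-1.79984609e+02  9.26463982e-03 -1.79713486e+02] [ 2.30814226e+01 -1.91895816e+00  1.68215821e+01  1.08737962e+02
 -1.77780506e-02  2.27949094e+01] [ 0.12464611  0.21150204 -0.49691262]
```

View pics/w2.png

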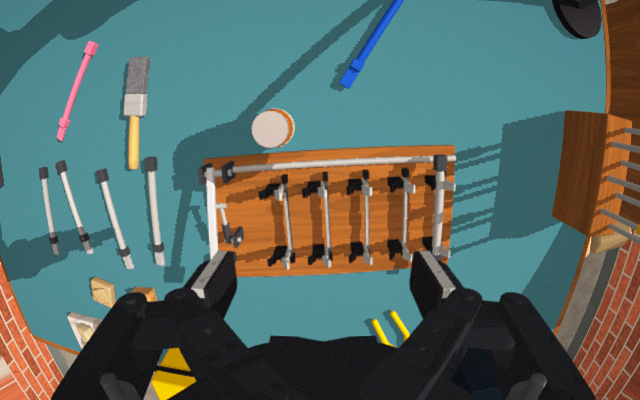

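```bash
python3 - <<'E'
import cv2
im=cv2.imread("pics/w2.png")
cv2.imwrite("pics/w2z.png",cv2.resize(im[135:285,195:465],None,fx=2.9,fy=2.9,interpolation=cv2.INTER_CUBIC))
E
```

```text
(no output)
```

View pics/w2z.png

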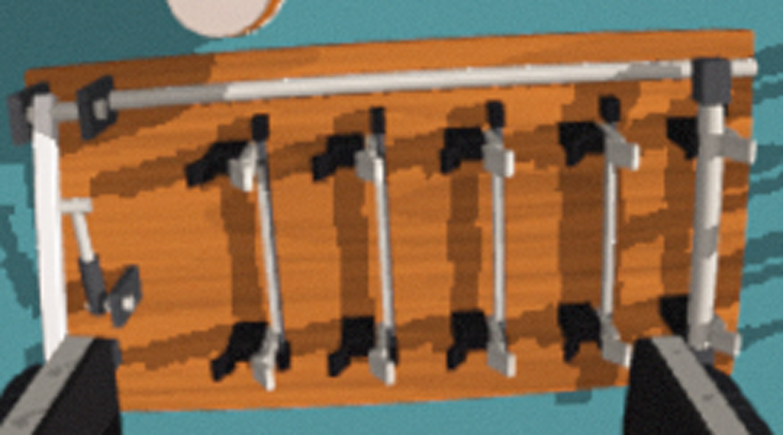

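The zoom shows clips 1 to 4 empty and a chisel in clip 5, with the lever at left. The board's near edge runs along the top and its +y edge along the right.

```bash
python3 - <<'E'
from h import *
import pickle
ob=pickle.load(open('w2.pkl','rb'));im=cv2.imread('pics/w2.png')
hsv=cv2.cvtColor(im,cv2.COLOR_BGR2HSV)
# teal = bench
teal=(hsv[...,0]>75)&(hsv[...,0]<110)&(hsv[...,1]>60)
org=(hsv[...,0]<20)&(hsv[...,1]>120)
def fit(P):
    vx,vy,x0,y0=cv2.fitLine(P.astype(np.float32)*1000,cv2.DIST_HUBER,0,.01,.01).ravel()
    return np.array([vx,vy]),np.array([x0,y0])
near=[];far=[];right=[]
for u in range(225,445):
    c=org[:,u]
    r=[v for v in range(130,200) if c[v:v+3].all() and teal[v-3,u]]
    if r: near.append((u,r[0]-.5))
    r=[v for v in range(300,240,-1) if c[v-2:v+1].all() and teal[v+3,u]]
    if r and 235<u<410: far.append((u,r[0]+.5))
for v in range(150,250):
    r=[u for u in range(480,430,-1) if org[v,u-2:u+1].all() and teal[v,u+3]]
    if r: right.append((r[0]+.5,v))
for n,e,z in(('near',near,.010),('far',far,.010),('right',right,.010)):
    P=cast('wrist',e,z,ob)[:,:2];d,p=fit(P);print(n,len(e),'dir',np.degrees(np.arctan2(d[1],d[0])).round(2),'pt',p.round(1))
    res=(P*1000-p)@np.array([-d[1],d[0]]);print('  res sd',res.std().round(2))
# near-edge with z=0.010; stored shank
chis(im,ob,roi=(425,150,450,265),z=.05)
# top: board
im=cv2.imread('pics/top0.png');hsv=cv2.cvtColor(im,cv2.COLOR_BGR2HSV)
org=(hsv[...,0]<20)&(hsv[...,1]>100);teal=(hsv[...,0]>75)&(hsv[...,0]<110)&(hsv[...,1]>60)
near=[];far=[];right=[];left=[]
for u in range(195,295):
    r=[v for v in range(135,180) if org[v:v+3,u].all() and teal[v-2,u]]
    if r: far.append((u,r[0]-.5))
    r=[v for v in range(235,200,-1) if org[v-2:v+1,u].all() and teal[v+2,u]]
    if r: near.append((u,r[0]+.5))
for v in range(157,215):
    r=[u for u in range(165,190) if org[v,u:u+3].all() and teal[v,u-2]]
    if r: left.append((r[0]-.5,v))
    r=[u for u in range(330,300,-1) if org[v,u-2:u+1].all() and teal[v,u+2]]
    if r: right.append((r[0]+.5,v))
for n,e,z in(('near',near,.010),('far',far,.010),('left',left,.010),('right',right,.010)):
    P=cast('top',e,z)[:,:2];d,p=fit(P);print('top',n,len(e),'dir',np.degrees(np.arctan2(d[1],d[0])).round(2),'pt',p.round(1))
E
```

```text
near 220 dir -86.46 pt [408.8 246.2]
  res sd 0.48
far 174 dir -86.48 pt [631.9 183. ]
  res sd 0.69
right 82 dir 3.61 pt [524.1 408.2]
  res sd 0.6
rect [505.5 364.7] [187.7  44. ] ang 7.4 px [438. 210.] origin [494.5 363.2]
top near 100 dir -86.34 pt [410.1 199.8]
top far 100 dir -86.3 pt [629.  207.4]
top left 49 dir 4.19 pt [524.  408.3]
top right 54 dir 3.86 pt [529.1 -10.4]
```

```bash
python3 - <<'E'
from h import *
import pickle
ob=pickle.load(open('w2.pkl','rb'));im=cv2.imread('pics/w2.png')
hsv=cv2.cvtColor(im,cv2.COLOR_BGR2HSV)
c=[];w=[]
for v in range(194,242):
    u=np.nonzero(hsv[v,425:452,1]<90)[0]+425
    c.append((u.mean(),v));w.append(len(u))
P=cast('wrist',c,.047,ob)[:,:2]*1000
print(w[::6]);vx,vy,x0,y0=cv2.fitLine(P.astype(np.float32),cv2.DIST_HUBER,0,.01,.01).ravel()
print('stored line',np.degrees(np.arctan2(vy,vx)),x0,y0)
a=np.radians(3.55);ex=np.array([np.cos(a),np.sin(a)]);ey=np.array([-ex[1],ex[0]])
y5=np.array([x0,y0])@ey; print('y5',y5,'->y0',y5-128,'x0 wrist 532.8')
# view around
imt=cv2.imread('pics/top0.png')
ht=cv2.cvtColor(imt,cv2.COLOR_BGR2HSV)
c=[]
for v in range(170,200):
    u=np.nonzero(ht[v,180:193,1]<80)[0]+180
    if len(u)>2:c.append((u.mean(),v))
P=cast('top',c,.047)[:,:2]*1000
vx,vy,x0,y0=cv2.fitLine(P.astype(np.float32),cv2.DIST_HUBER,0,.01,.01).ravel()
print('top stored',np.degrees(np.arctan2(vy,vx)),'y5',np.array([x0,y0])@ey)
# overlay predicted
O=532.5*ex+(y5-128)*ey;print('O',O)
def W(x,y,z): return np.r_[(O+x*ex+y*ey),z]/1000
big=cv2.resize(im[135:285,195:465],None,fx=2.9,fy=2.9,interpolation=cv2.INTER_CUBIC)
pts=[W(s*f,64*k,70) for k in(-2,-1,0,1,2) for s in(-1,1) for f in(49,61)]+[W(-90,-225,45),W(90,-225,110)]
for q in proj('wrist',np.array(pts),ob): cv2.circle(big,tuple(((q-[195,135])*2.9).astype(int)),2,(0,0,255),-1)
for q in proj('wrist',np.array([W(x,64*k,47) for k in(-2,-1,0,1,2) for x in(-55,0,55)]),ob): cv2.circle(big,tuple(((q-[195,135])*2.9).astype(int)),2,(255,0,255),-1)
cv2.imwrite('pics/w2o.png',big)
E
```

```text
[9, 9, 9, 9, 8, 10, 9, 11]
stored line 5.4234476 499.57422 367.05066
y5 335.41292925414666 ->y0 207.41292925414666 x0 wrist 532.8
top stored 3.2535532 y5 336.8982758782132
O [518.63529301 239.98709563]
```

View pics/w2o.png

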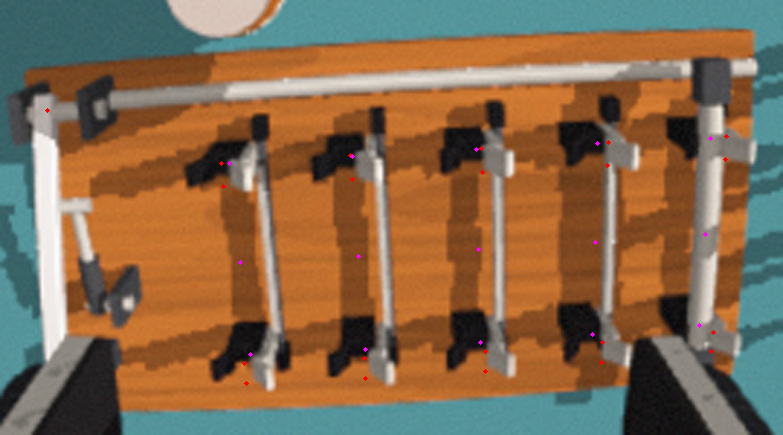

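Call:
play_rows(commands="1 0 -40 0 0;1 0 -80 0 -4;1 0 -120 0 -4;1 0 -160 0 -4;1 0 -200 0 -4;1 10 -240 -40 -4;1 20 -280 -80 -4;1 32 -310 -100 -4;1 32 -310 -100 -4;1 32 -310 -100 -4", force=120)

```text
time: 4.58
ee_pos: [0.4592, -0.1309, 0.2471]
tcp_rot: [180.0, -0.3, 176.0]
wrist_force: [-0.3, -0.2, -0.5]
opening: 0.0852
```

```bash
python3 - <<'E'
from h import *
ob,im=snap('wrist','w3.png');print(ob['time'],ob['ee_pos'],ob['tcp_rot'],ob['q'],ob['wrist_force'])
chis(im,ob,roi=(250,60,405,330))
E
```

```text
4.5833 [ 0.45919037 -0.13087574  0.24712831] [179.99075608  -0.2856377  176.01354203] [-1.58785667e+01 -4.26601939e+00  2.55785963e+00  9.71052912e+01
 -4.98154321e-02 -1.18919633e+01] [-0.32047297 -0.23638548 -0.48450247]
rect [ 568.1 -225. ] [150.4  21.8] ang 7.6 px [261. 255.] origin [ 557.2 -226.5]
rect [ 522.4 -127.6] [209.8  18.5] ang -4.1 px [329. 215.] origin [ 511.5 -126.9]
rect [ 335.6 -148.9] [43.4 35. ] ang 84.8 px [301.  72.] origin [ 334.6 -159.9]
```

View pics/w3.png

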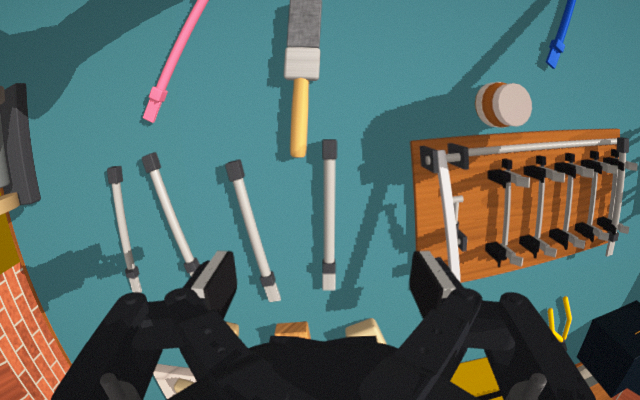

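The chisel hangs vertical at column 329, rows 140-290, with the brush handle close to its head at (299,130). Wrist and top measurements agree within 1 mm: origin (511,-127), angle -4°.

Call:
play_rows(commands="1 20 0 -20 0;1 40 0 -50 0;1 51 0 -90 0;1 51 0 -130 0;1 51 0 -170 0;1 51 0 -190 0;1 51 0 -190 0;1 51 0 -190 0;1 51 0 -190 0")

```text
time: 5.38
ee_pos: [0.5125, -0.127, 0.0641]
tcp_rot: [-180.0, 0.2, 176.3]
wrist_force: [0.5, 0.3, 0.5]
opening: 0.086
```

Call:
play_rows(commands="1 -1 0 -30 0;1 -1 0 -55 0;1 -1 0 -60 0;1 -1 0 -60 0;0 -1 0 -60 0;0 -1 0 -60 0;0 -1 0 -60 0;0 -1 0 -60 0;0 -1 0 -60 0;0 -1 0 -60 0", force=120)

```text
time: 6.22
ee_pos: [0.5106, -0.1268, 0.0018]
tcp_rot: [-180.0, 0.0, 176.3]
wrist_force: [-0.8, -1.5, 18.3]
opening: 0.0127
```

Call:
play_rows(commands="0 0 0 0 0;0 0 0 0 0;0 0 0 0 0")

```text
time: 6.47
ee_pos: [0.5106, -0.1268, 0.0022]
tcp_rot: [-180.0, 0.0, 176.3]
wrist_force: [-2.9, 0.5, 6.1]
opening: 0.0092
```

Call:
play_rows(commands="0 0 0 10 0;0 0 0 25 0;0 0 0 50 0;0 0 0 80 0;0 0 0 118 0;0 0 0 118 0;0 0 0 118 0;0 0 0 118 0")

```text
time: 7.13
ee_pos: [0.5101, -0.1266, 0.119]
tcp_rot: [180.0, -0.0, 176.3]
wrist_force: [-0.5, 0.2, -1.4]
opening: 0.0093
```

```bash
python3 - <<'E'
from h import *
ob,im=snap('wrist','w4.png');print(ob['time'],ob['ee_pos'],ob['tcp_rot'],ob['opening'],ob['wrist_force'])
ob,im=snap('scene','s4.png')
cv2.imwrite('pics/s4z.png',cv2.resize(im[130:330,150:400],None,fx=3,fy=3))
E
```

```text
7.1333 [ 0.51014765 -0.1266268   0.11895941] [ 1.79994400e+02 -2.60913196e-02  1.76348017e+02] 0.009260949599171203 [-0.49614665  0.18586099 -1.41741347]
```

View pics/w4.png

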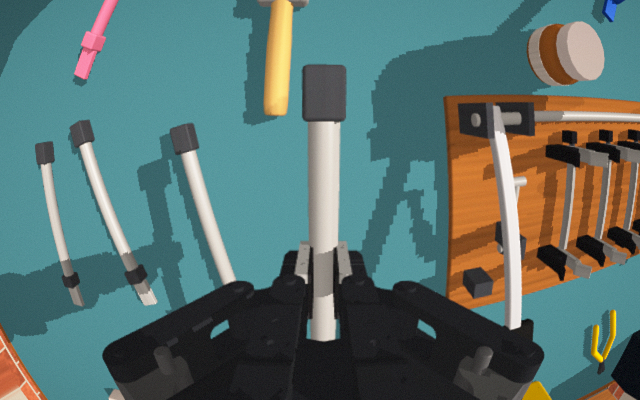

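View pics/s4z.png

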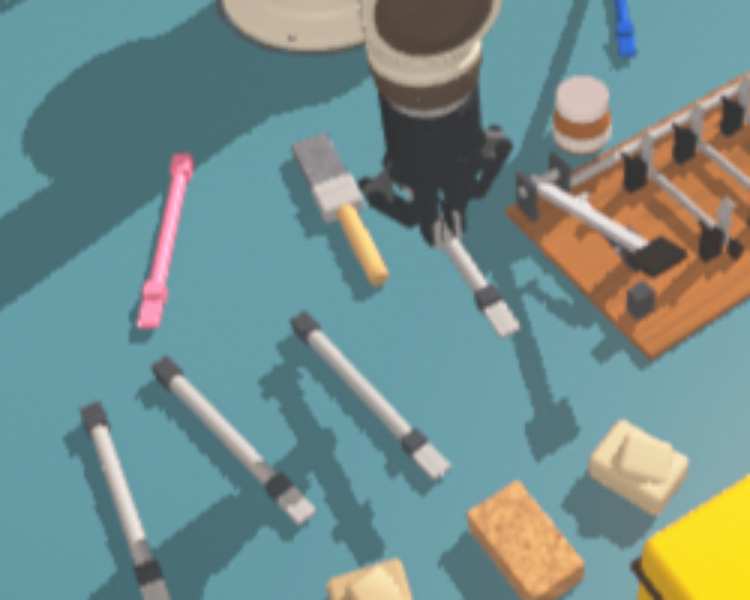

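Call:
play_rows(commands="0 0 10 30 0;0 0 40 61 4;0 0 80 61 7;0 0 120 61 7;0 0 160 61 7;0 0 200 61 7;0 0 240 61 7;0 0 280 61 7;0 0 320 61 7;0 0 360 61 7")

```text
time: 8.07
ee_pos: [0.5094, 0.2351, 0.1789]
tcp_rot: [-180.0, -0.1, -176.6]
wrist_force: [2.0, -0.5, -2.1]
opening: 0.0094
```

Call:
play_rows(commands="0 2 30 0 0;0 4 60 0 0;0 4 71 -10 0;0 4 71 -20 0;0 4 71 -40 0;0 4 71 -50 0;0 4 71 -50 0;0 4 71 -50 0;0 4 71 -50 0")

```text
time: 8.82
ee_pos: [0.5147, 0.3037, 0.131]
tcp_rot: [180.0, 0.0, -176.7]
wrist_force: [-0.4, -0.2, -1.7]
opening: 0.0092
```

```bash
python3 - <<'E'
from h import *
ob,im=snap('wrist','w5.png');print(ob['time'],ob['ee_pos'],ob['tcp_rot'],ob['opening'],ob['wrist_force'])
ob,im=snap('scene','s5.png')
cv2.imwrite('pics/s5z.png',cv2.resize(im[120:260,310:480],None,fx=4,fy=4))
E
```

```text
8.8167 [0.51466005 0.30365492 0.13102399] [ 1.79985233e+02  3.45293206e-02 -1.76705823e+02] 0.009173949079241671 [-0.40464111 -0.23638049 -1.7134857 ]
```

View pics/w5.png

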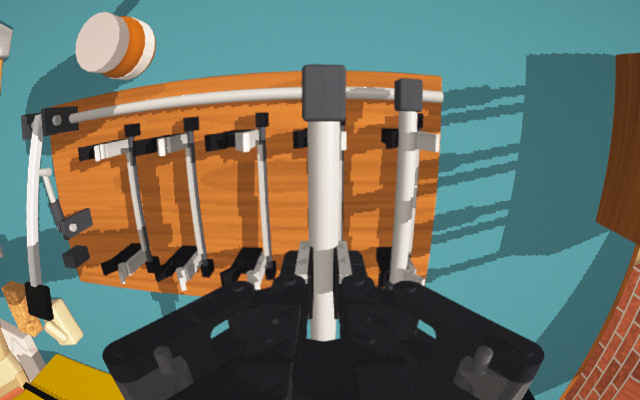

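View pics/s5z.png

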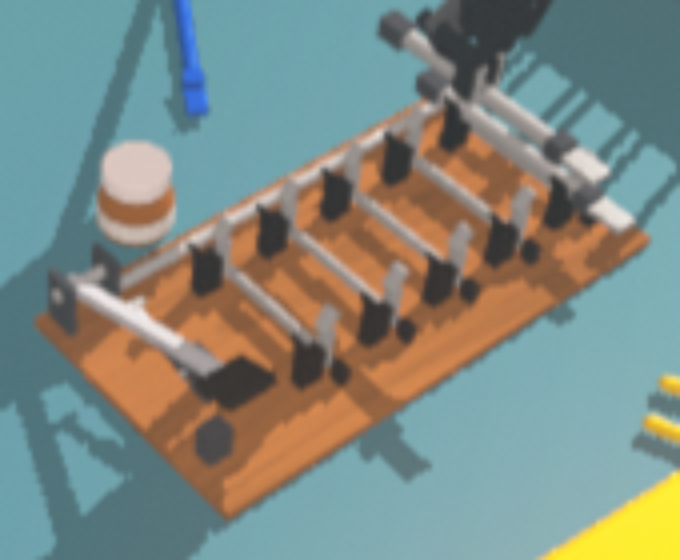

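Call:
play_rows(commands="0 0 1 -20 0;0 0 1 -40 0;0 0 1 -60 0;0 0 1 -66 0;0 0 1 -70 0;0 0 1 -70 0;0 0 1 -70 0;0 0 1 -70 0")

```text
time: 9.58
ee_pos: [0.5146, 0.3046, 0.0616]
tcp_rot: [-179.9, 0.0, -176.7]
wrist_force: [-0.7, -4.5, -0.1]
opening: 0.0095
```

```bash
python3 - <<'E'
from h import *
ob,im=snap('wrist','w6.png');print(ob['time'],ob['ee_pos'],ob['tcp_rot'],ob['opening'],ob['wrist_force'],ob['torque'])
E
```

```text
9.5833 [0.51462645 0.3045822  0.06161248] [-1.79942314e+02  3.77191613e-02 -1.76682454e+02] 0.00948822106663248 [-0.7409126  -4.48508478 -0.14784595] [-1.01388028  0.30577501  0.10488835]
```

View pics/w6.png

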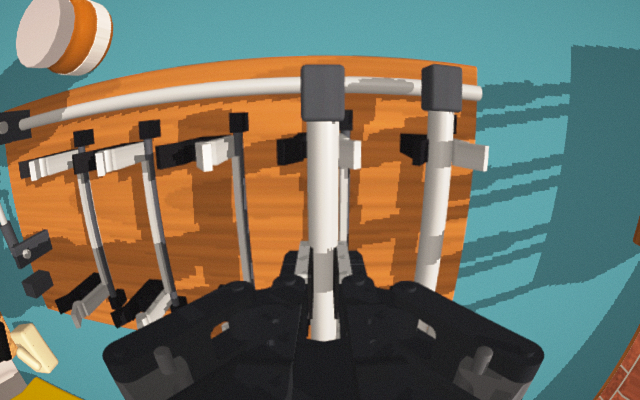

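Call:
play_rows(commands="0 0 -1 -4 0;0 0 -1 -8 0;0 0 -1 -12 0;0 0 -1 -16 0;0 0 -1 -19 0;0 0 -1 -21 0;0 0 -1 -22 0;0 0 -1 -22 0;0 0 -1 -22 0")

```text
time: 10.38
ee_pos: [0.5149, 0.3039, 0.0401]
tcp_rot: [-180.0, 0.1, -176.7]
wrist_force: [-1.6, -7.2, 6.3]
opening: 0.0093
```

```bash
python3 - <<'E'
from h import *
ob,im=snap('wrist','w7.png');print(ob['time'],ob['ee_pos'],ob['tcp_rot'],ob['opening'],ob['wrist_force'],ob['torque'])
E
```

```text
10.3833 [0.51486632 0.3038932  0.0400611 ] [-1.79970262e+02  8.74725289e-02 -1.76669261e+02] 0.009310156952992098 [-1.62093432 -7.15806225  6.3401386 ] [-1.44682703  0.45132672  0.13168913]
```

View pics/w7.png

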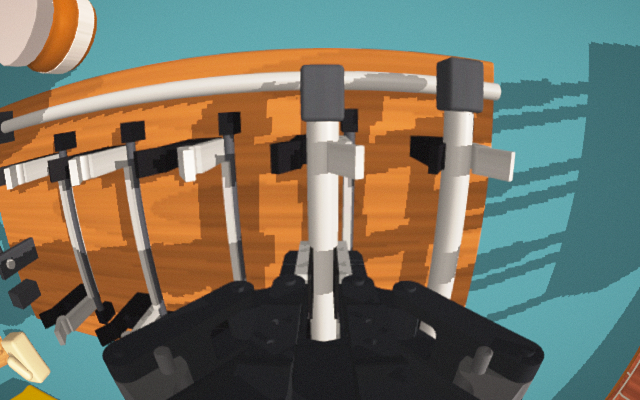

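Call:
play_rows(commands="0 0 -1 -1 0;0 0 -1 -2 0;0 0 -1 -2 0;0 0 -1 -2 0")

```text
time: 10.77
ee_pos: [0.5149, 0.3038, 0.0399]
tcp_rot: [179.9, 0.2, -176.6]
wrist_force: [-7.6, -5.1, 17.5]
opening: 0.0094
```

Call:
play_rows(commands="0 0 0 -1 0;0 0 0 -2 0;0 0 0 -2 0;0 0 0 -2 0")

```text
time: 11.1
ee_pos: [0.515, 0.3039, 0.0398]
tcp_rot: [179.9, 0.2, -176.6]
wrist_force: [-12.7, -8.1, 30.9]
opening: 0.0093
```

Call:
play_rows(commands="0 0 1 3 0;0.35 0 1 4 0;0.35 0 1 4 0;0.35 0 1 4 0;0.35 0 1 4 0;0.35 0 1 4 0;0.35 0 1 10 0;0.35 0 1 30 0;0.35 0 1 60 0;0.35 0 1 100 0")

```text
time: 11.93
ee_pos: [0.5131, 0.3036, 0.1331]
tcp_rot: [-179.9, -0.2, -176.7]
wrist_force: [1.9, 0.0, 0.1]
opening: 0.0301
```

Call:
play_rows(commands="0.35 -20 0 40 0;0.35 -40 0 80 0;0.35 -80 0 100 0;0.35 -80 0 100 0;0.35 -80 0 100 0;0.35 -80 0 100 0")

```text
time: 12.43
ee_pos: [0.4346, 0.3045, 0.2343]
tcp_rot: [180.0, 0.1, -176.6]
wrist_force: [0.2, -0.0, -0.3]
opening: 0.03
```

```bash
python3 - <<'E'
from h import *
ob,im=snap('wrist','w8.png');print(ob['time'],ob['ee_pos'],ob['tcp_rot'],ob['opening'],ob['wrist_force'],ob['torque'])
ob,im=snap('scene','s8.png')
cv2.imwrite('pics/s8z.png',cv2.resize(im[120:260,310:480],None,fx=4,fy=4))
E
```

```text
12.4333 [0.43457421 0.30453301 0.23431112] [ 1.79976222e+02  5.26349716e-02 -1.76612011e+02] 0.030047019227646597 [ 0.19554115 -0.00066515 -0.29968205] [-0.01471648 -0.01471498  0.05859021]
```

View pics/w8.png

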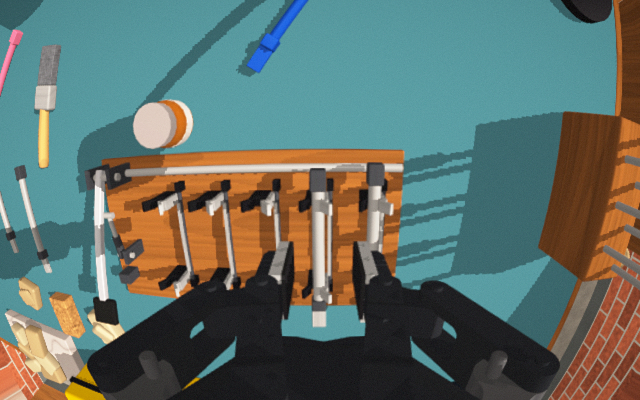

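View pics/s8z.png

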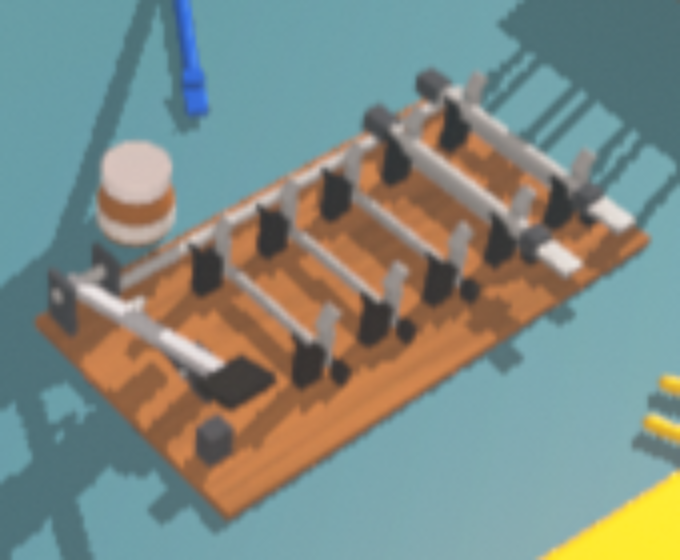

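Both views show the first chisel home in clip 4, parallel to and level with the stored one. Next is the chisel near (527,-231).

Call:
play_rows(commands="1 0 -40 0 0;1 0 -80 0 0;1 0 -120 0 0;1 0 -160 0 0;1 0 -200 0 0;1 0 -240 0 0;1 0 -280 0 0;1 0 -320 0 0;1 0 -360 0 0;1 0 -400 0 4.5")

```text
time: 13.37
ee_pos: [0.434, -0.0982, 0.2328]
tcp_rot: [180.0, -0.1, -172.3]
wrist_force: [1.6, 0.1, 0.6]
opening: 0.0853
```

Call:
play_rows(commands="1 20 -40 0 0;1 40 -80 0 0;1 40 -120 0 0;1 40 -135 0 0;1 40 -135 0 0;1 40 -135 0 0;1 40 -135 0 0")

```text
time: 13.95
ee_pos: [0.4742, -0.2306, 0.2331]
tcp_rot: [179.9, -0.1, -172.2]
wrist_force: [-0.6, -0.1, 0.5]
opening: 0.0853
```

```bash
python3 - <<'E'
from h import *
ob,im=snap('wrist','w9.png');print(ob['time'],ob['ee_pos'],ob['tcp_rot'],ob['opening'])
chis(im,ob,roi=(230,60,420,330))
E
```

```text
13.95 [ 0.47422722 -0.23063096  0.23309433] [ 1.79920353e+02 -9.68502059e-02 -1.72191193e+02] 0.08531576147611329
rect [607.  -82.8] [97.7 13.7] ang 15.7 px [416. 279.] origin [596.4 -85.8]
rect [ 583.2 -329.4] [186.2  24.1] ang 1.4 px [234. 245.] origin [ 572.2 -329.6]
rect [ 538.8 -230.1] [208.4  19.2] ang 7.9 px [316. 218.] origin [ 527.9 -231.6]
rect [ 335.7 -153.1] [37.  29.1] ang -82.3 px [407.  69.] origin [ 334.2 -142.2]
```

View pics/w9.png

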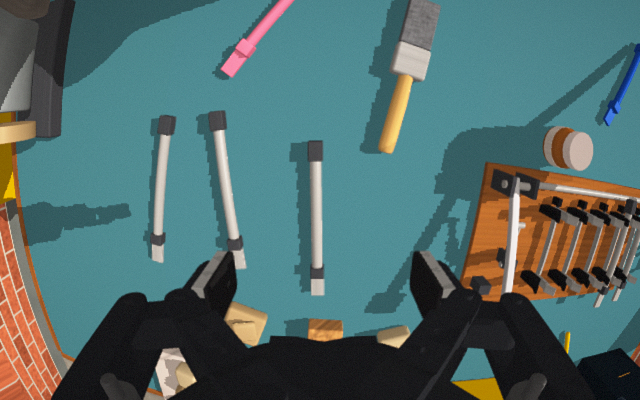

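Call:
play_rows(commands="1 20 0 -20 0;1 40 0 -50 0;1 54 -1 -90 0;1 54 -1 -130 0;1 54 -1 -170 0;1 54 -1 -190 0;1 54 -1 -190 0;1 54 -1 -190 0")

```text
time: 14.67
ee_pos: [0.528, -0.2305, 0.0441]
tcp_rot: [180.0, -0.1, -172.1]
wrist_force: [0.0, 0.6, 1.1]
opening: 0.0854
```

Call:
play_rows(commands="1 0 -1 -30 0;1 0 -1 -41 0;1 0 -1 -41 0;0 0 -1 -41 0;0 0 -1 -41 0;0 0 -1 -41 0;0 0 -1 -41 0;0 0 -1 -41 0;0 0 -1 -41 0;0 0 -1 -41 0", force=120)

```text
time: 15.5
ee_pos: [0.5286, -0.2328, 0.0042]
tcp_rot: [-180.0, 0.0, -172.2]
wrist_force: [-1.8, 0.3, 7.4]
opening: 0.0093
```

Call:
play_rows(commands="0 0 0 0 0;0 0 0 0 0;0 0 0 10 0;0 0 0 25 0;0 0 0 60 0;0 0 0 100 0;0 0 0 140 0;0 0 0 178 0;0 0 0 178 0;0 0 0 178 0")

```text
time: 16.33
ee_pos: [0.5293, -0.2331, 0.1842]
tcp_rot: [-179.9, 0.2, -172.2]
wrist_force: [0.1, 0.7, -2.5]
opening: 0.0086
```

```bash
python3 - <<'E'
from h import *
ob,im=snap('wrist','w10.png');print(ob['time'],ob['ee_pos'],ob['tcp_rot'],ob['opening'],ob['wrist_force'])
E
```

```text
16.3333 [ 0.52929095 -0.23314699  0.1841759 ] [-179.86161505    0.22166382 -172.15741552] 0.008619377416280783 [ 0.07028139  0.70993387 -2.53886362]
```

View pics/w10.png

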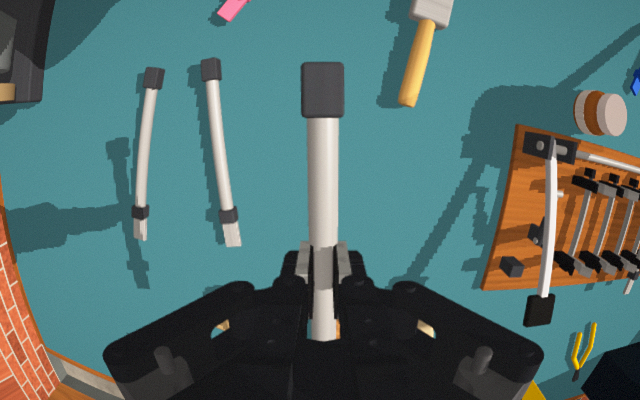

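Call:
play_rows(commands="0 0 40 0 0;0 0 80 0 0;0 0 120 0 0;0 0 160 0 0;0 0 200 0 0;0 0 240 0 0;0 0 280 0 -4.4;0 -5 320 0 -4.4;0 -11 360 0 -4.4;0 -11 400 0 -4.4")

```text
time: 17.22
ee_pos: [0.5154, 0.1689, 0.1794]
tcp_rot: [-179.9, -0.2, -176.5]
wrist_force: [1.1, -0.1, -1.5]
opening: 0.0092
```

Call:
play_rows(commands="0 0 40 0 0;0 0 73 0 0;0 0 73 -30 0;0 0 73 -60 0;0 0 73 -80 0;0 0 73 -90 0;0 0 73 -90 0;0 0 73 -90 0;0 0 73 -90 0")

```text
time: 17.97
ee_pos: [0.5179, 0.2403, 0.0925]
tcp_rot: [180.0, 0.1, -176.6]
wrist_force: [0.3, 0.5, -1.8]
opening: 0.0091
```

```bash
python3 - <<'E'
from h import *
ob,im=snap('wrist','w11.png');print(ob['time'],ob['ee_pos'],ob['tcp_rot'],ob['opening'],ob['wrist_force'])
E
```

```text
17.9667 [0.51788342 0.24034392 0.09250439] [ 1.79969850e+02  7.45917021e-02 -1.76571017e+02] 0.009147085529289774 [ 0.29810518  0.45559179 -1.80470682]
```

View pics/w11.png

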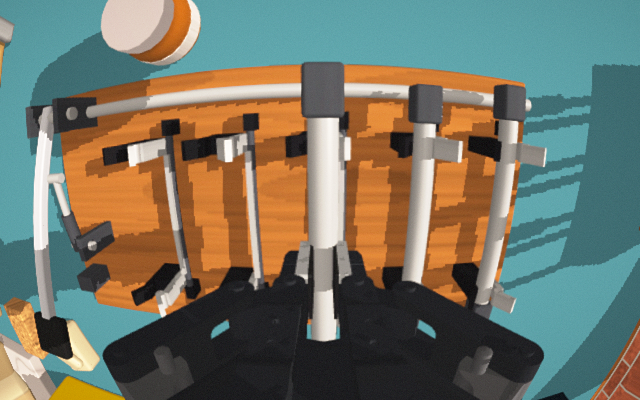

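Clip 3's near fork lies at (315,145) behind the held chisel, with the head at rows 62-115 clear of it. The neighbouring chisels sit undisturbed at columns 425 and 508. Pressing down.

Call:
play_rows(commands="0 0 0 -15 0;0 0 0 -28 0;0 0 0 -33 0;0 0 0 -37 0;0 0 0 -41 0;0 0 0 -45 0;0 0 0 -48 0;0 0 0 -51 0;0 0 0 -53 0;0 0 0 -53 0")

```text
time: 18.85
ee_pos: [0.5177, 0.2399, 0.0419]
tcp_rot: [180.0, 0.1, -176.6]
wrist_force: [-10.1, -8.3, 24.4]
opening: 0.0091
```

Call:
play_rows(commands="0 0 0 -1 0;0 0 0 -1 0;0 0 0 -1 0")

```text
time: 19.1
ee_pos: [0.5177, 0.24, 0.0418]
tcp_rot: [180.0, 0.2, -176.6]
wrist_force: [-12.9, -10.4, 32.1]
opening: 0.0092
```

Call:
play_rows(commands="0 0 1 3 0;0.35 0 1 4 0;0.35 0 1 4 0;0.35 0 1 4 0;0.35 0 1 4 0;0.35 0 1 4 0;0.35 0 1 10 0;0.35 0 1 30 0;0.35 0 1 60 0;0.35 0 1 100 0")

```text
time: 19.93
ee_pos: [0.516, 0.2408, 0.1362]
tcp_rot: [-179.9, -0.2, -176.5]
wrist_force: [0.1, 1.1, -0.2]
opening: 0.0299
```

Call:
play_rows(commands="0.35 -20 0 40 0;0.35 -40 0 80 0;0.35 -80 -30 95 0;0.35 -80 -70 95 0;0.35 -80 -110 95 0;0.35 -80 -110 95 0;0.35 -80 -110 95 0")

```text
time: 20.52
ee_pos: [0.4373, 0.1296, 0.2334]
tcp_rot: [180.0, 0.1, -176.7]
wrist_force: [0.2, 0.8, 0.2]
opening: 0.0302
```

```bash
python3 - <<'E'
from h import *
ob,im=snap('wrist','w12.png');print(ob['time'],ob['ee_pos'],ob['tcp_rot'],ob['opening'],ob['wrist_force'],ob['torque'])
ob,im=snap('scene','s12.png')
cv2.imwrite('pics/s12z.png',cv2.resize(im[120:260,310:480],None,fx=4,fy=4))
E
```

```text
20.5167 [0.43733218 0.12960477 0.23343429] [ 1.79978900e+02  1.12388008e-01 -1.76727145e+02] 0.030198061922972644 [0.24617364 0.81780813 0.184553  ] [ 0.0112715  -0.00503326  0.00504131]
```

View pics/w12.png

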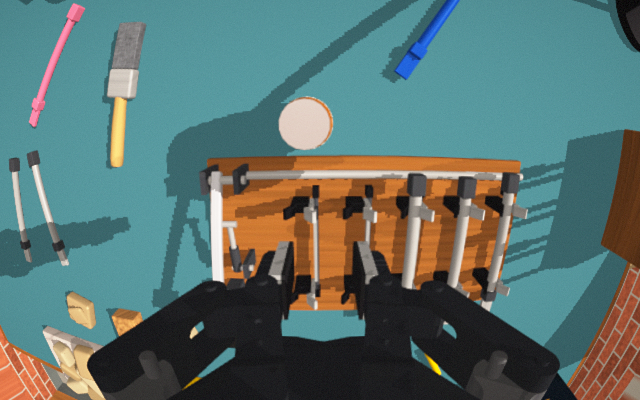

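View pics/s12z.png

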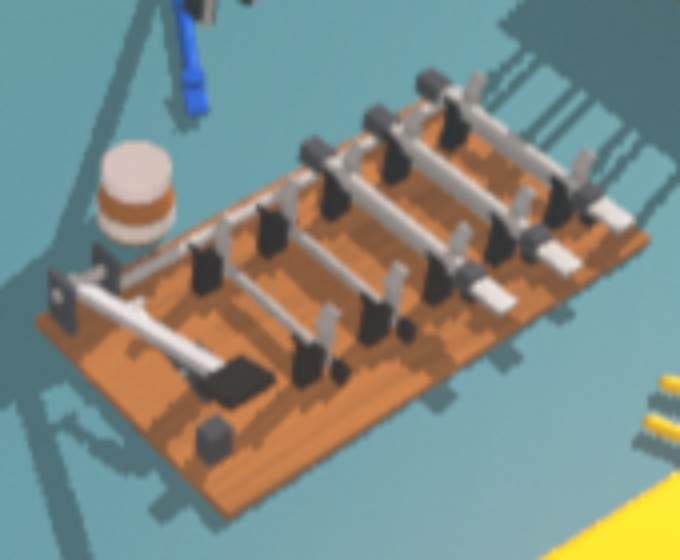

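Three chisels are home, level and parallel. The two loose ones are at columns 20 and 48 of the wrist view. On to the third.

Call:
play_rows(commands="1 0 -40 0 0;1 0 -80 0 0;1 0 -120 0 0;1 0 -160 0 0;1 0 -200 0 0;1 0 -240 0 0;1 0 -280 0 0;1 0 -320 0 0;1 0 -360 0 4;1 13 -400 0 8.7")

```text
time: 21.45
ee_pos: [0.45, -0.2695, 0.2325]
tcp_rot: [180.0, -0.0, -167.6]
wrist_force: [0.5, 2.0, 1.2]
opening: 0.0858
```

Call:
play_rows(commands="1 0 -40 0 0;1 0 -80 0 0;1 0 -80 0 0;1 0 -80 0 0;1 0 -80 0 0;1 0 -80 0 0")

```text
time: 21.95
ee_pos: [0.451, -0.3469, 0.2322]
tcp_rot: [180.0, 0.0, -167.7]
wrist_force: [-0.4, 0.6, 0.3]
opening: 0.0856
```

```bash
python3 - <<'E'
from h import *
ob,im=snap('wrist','w13.png');print(ob['time'],ob['ee_pos'],ob['tcp_rot'],ob['opening'])
chis(im,ob,roi=(210,60,420,330))
E
```

```text
21.95 [ 0.45102461 -0.34686508  0.23224485] [ 1.79974422e+02  1.29384078e-03 -1.67745309e+02] 0.08559672931594435
rect [ 571.2 -189.9] [95.4 13.7] ang 20.2 px [416. 279.] origin [ 560.9 -193.7]
rect [ 514.9 -347.9] [208.9  19.2] ang 11.9 px [311. 216.] origin [ 504.1 -350.2]
rect [ 573.  -452.1] [303.9  41. ] ang -1.9 px [232. 235.] origin [ 562.  -451.7]
```

View pics/w13.png

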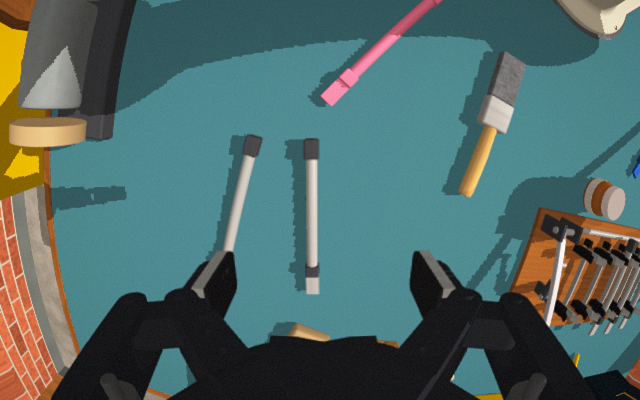

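Call:
play_rows(commands="1 20 -3 -20 0;1 40 -3 -50 0;1 53 -3 -90 0;1 53 -3 -130 0;1 53 -3 -170 0;1 53 -3 -188 0;1 53 -3 -188 0;1 53 -3 -188 0")

```text
time: 22.67
ee_pos: [0.5033, -0.3501, 0.0445]
tcp_rot: [180.0, -0.0, -167.8]
wrist_force: [0.8, 0.4, 0.4]
opening: 0.0857
```

Call:
play_rows(commands="1 1 0 -30 0;1 1 0 -41 0;1 1 0 -41 0;0 1 0 -41 0;0 1 0 -41 0;0 1 0 -41 0;0 1 0 -41 0;0 1 0 -41 0;0 1 0 -41 0;0 1 0 -41 0", force=120)

```text
time: 23.5
ee_pos: [0.5045, -0.3515, 0.0043]
tcp_rot: [-180.0, 0.0, -167.9]
wrist_force: [-2.5, 1.4, 7.6]
opening: 0.0092
```

Call:
play_rows(commands="0 0 0 0 0;0 0 0 0 0;0 0 0 10 0;0 0 0 25 0;0 0 0 60 0;0 0 0 100 0;0 0 0 140 0;0 0 0 178 0;0 0 0 178 0;0 0 0 178 0")

```text
time: 24.33
ee_pos: [0.5051, -0.352, 0.1842]
tcp_rot: [-179.8, 0.2, -167.9]
wrist_force: [-0.6, 0.3, -4.0]
opening: 0.0093
```

```bash
python3 - <<'E'
from h import *
ob,im=snap('wrist','w14.png');print(ob['time'],ob['ee_pos'],ob['tcp_rot'],ob['opening'],ob['wrist_force'])
E
```

```text
24.3333 [ 0.50506307 -0.35195094  0.18421651] [-1.79806682e+02  1.77601207e-01 -1.67854707e+02] 0.009251789765679119 [-0.60530862  0.30558101 -4.04985272]
```

View pics/w14.png

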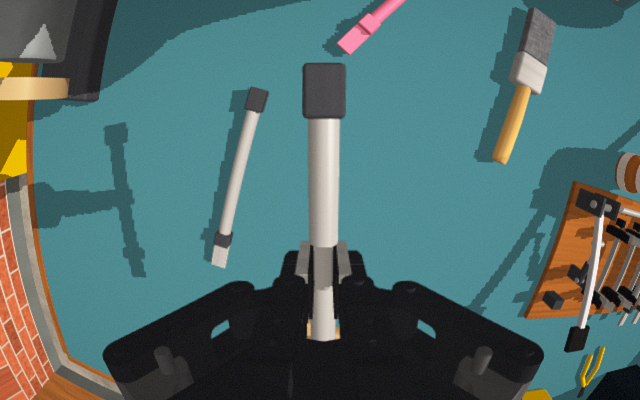

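The chisel is held, with its head at rows 63-117 as for the earlier two.

Call:
play_rows(commands="0 0 40 0 0;0 0 80 0 0;0 0 120 0 0;0 0 160 0 -4;0 0 200 0 -8.7;0 0 240 0 -8.7;0 5 280 0 -8.7;0 10 320 0 -8.7;0 17 360 0 -8.7;0 17 400 0 -8.7")

```text
time: 25.22
ee_pos: [0.5207, 0.0506, 0.179]
tcp_rot: [-180.0, -0.2, -176.6]
wrist_force: [1.1, 0.1, -2.4]
opening: 0.009
```

Call:
play_rows(commands="0 0 40 0 0;0 0 80 0 0;0 0 120 0 0;0 0 128 -30 0;0 0 128 -60 0;0 0 128 -80 0;0 0 128 -90 0;0 0 128 -90 0;0 0 128 -90 0;0 0 128 -90 0")

```text
time: 26.05
ee_pos: [0.5218, 0.1766, 0.0925]
tcp_rot: [180.0, 0.1, -176.6]
wrist_force: [0.4, -0.6, -2.7]
opening: 0.0089
```

```bash
python3 - <<'E'
from h import *
ob,im=snap('wrist','w15.png');print(ob['time'],ob['ee_pos'],ob['tcp_rot'],ob['opening'],ob['wrist_force'])
E
```

```text
26.05 [0.52178696 0.17656763 0.09245969] [ 1.79979345e+02  7.47021807e-02 -1.76580433e+02] 0.008862489359787179 [ 0.36701651 -0.59865799 -2.68996577]
```

View pics/w15.png

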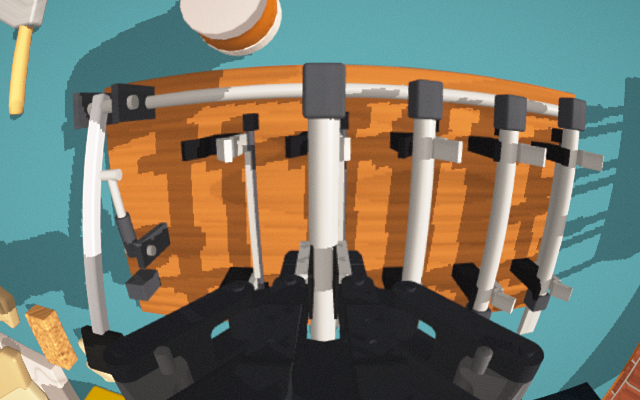

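Same alignment as in clip 3: the fork lies behind the shank at (318,145) and the head is clear. Pressing down.

Call:
play_rows(commands="0 0 0 -15 0;0 0 0 -28 0;0 0 0 -33 0;0 0 0 -37 0;0 0 0 -41 0;0 0 0 -45 0;0 0 0 -48 0;0 0 0 -51 0;0 0 0 -53 0;0 0 0 -54 0")

```text
time: 26.93
ee_pos: [0.5216, 0.1761, 0.0417]
tcp_rot: [-180.0, 0.2, -176.6]
wrist_force: [-17.5, -11.5, 41.2]
opening: 0.0091
```

Call:
play_rows(commands="0 0 0 0 0;0 0 0 0 0;0 0 0 0 0")

```text
time: 27.18
ee_pos: [0.5216, 0.1761, 0.0418]
tcp_rot: [-180.0, 0.2, -176.6]
wrist_force: [-15.3, -10.2, 33.7]
opening: 0.009
```

Call:
play_rows(commands="0 0 1 3 0;0.35 0 1 4 0;0.35 0 1 4 0;0.35 0 1 4 0;0.35 0 1 4 0;0.35 0 1 4 0;0.35 0 1 10 0;0.35 0 1 30 0;0.35 0 1 60 0;0.35 0 1 100 0")

```text
time: 28.02
ee_pos: [0.5199, 0.1773, 0.1363]
tcp_rot: [-179.9, -0.2, -176.5]
wrist_force: [0.8, -0.3, 0.1]
opening: 0.0301
```

Call:
play_rows(commands="0.35 -20 0 40 0;0.35 -40 0 80 0;0.35 -80 -30 95 0;0.35 -80 -70 95 0;0.35 -80 -110 95 0;1 -80 -150 95 0;1 -80 -190 95 0;1 -80 -230 95 0;1 -80 -270 95 0;1 -80 -310 95 0")

```text
time: 28.85
ee_pos: [0.4407, -0.1343, 0.233]
tcp_rot: [-180.0, 0.1, -176.6]
wrist_force: [2.2, 0.7, 0.0]
opening: 0.0849
```

Call:
play_rows(commands="1 10 -40 0 0;1 18 -80 0 0;1 18 -120 0 -4;1 18 -160 0 -8.5;1 18 -200 0 -8.5;1 18 -240 0 -8.5;1 18 -300 0 -8.5;1 18 -300 0 -8.5;1 18 -300 0 -8.5;1 18 -300 0 -8.5")

```text
time: 29.68
ee_pos: [0.4589, -0.4331, 0.2318]
tcp_rot: [179.9, -0.0, 174.8]
wrist_force: [0.0, 0.4, 0.2]
opening: 0.0854
```

```bash
python3 - <<'E'
from h import *
ob,im=snap('wrist','w16.png');print(ob['time'],ob['ee_pos'],ob['tcp_rot'],ob['opening'])
chis(im,ob,roi=(210,60,420,330))
ob,im=snap('scene','s16.png')
cv2.imwrite('pics/s16z.png',cv2.resize(im[120:260,310:480],None,fx=4,fy=4))
E
```

```text
29.6833 [ 0.45889456 -0.43310152  0.23175845] [ 1.79948664e+02 -4.18627038e-02  1.74849861e+02] 0.08538053764827437
rect [ 621.  -319.5] [97.1 13.7] ang 2.8 px [416. 279.] origin [ 610. -320.]
rect [ 617.8 -592.7] [145.2  39.5] ang -15.2 px [221. 291.] origin [ 607.2 -589.8]
rect [ 526.1 -446.5] [209.2  19.3] ang -5.1 px [318. 221.] origin [ 515.1 -445.5]
```

View pics/w16.png

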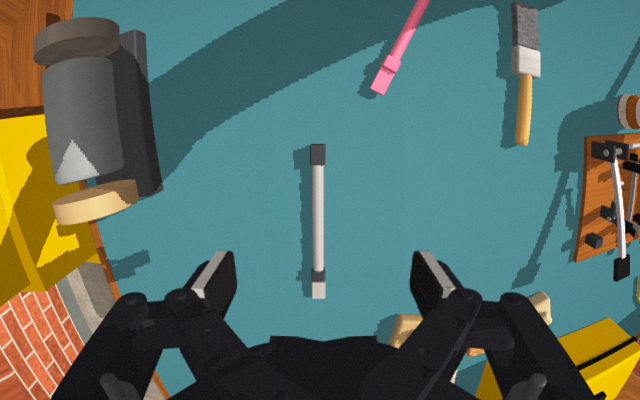

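View pics/s16z.png

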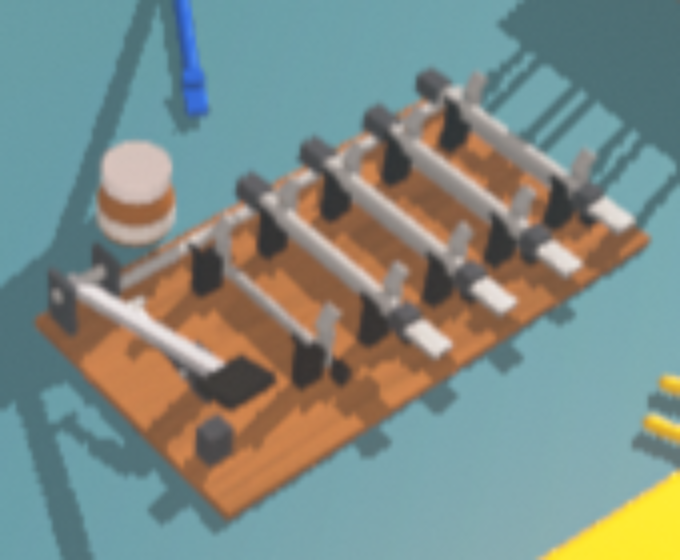

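Call:
play_rows(commands="1 20 -5 -20 0;1 40 -12 -50 0;1 56 -12 -90 0;1 56 -12 -130 0;1 56 -12 -170 0;1 56 -12 -188 0;1 56 -12 -188 0;1 56 -12 -188 0")

```text
time: 30.45
ee_pos: [0.5153, -0.4429, 0.0447]
tcp_rot: [180.0, -0.0, 175.0]
wrist_force: [-0.6, -0.2, 0.5]
opening: 0.0853
```

Call:
play_rows(commands="1 0 -2 -30 0;1 0 -2 -41 0;1 0 -2 -41 0;0 0 -2 -41 0;0 0 -2 -41 0;0 0 -2 -41 0;0 0 -2 -41 0;0 0 -2 -41 0;0 0 -2 -41 0;0 0 -2 -41 0", force=120)

```text
time: 31.28
ee_pos: [0.5155, -0.4464, 0.0043]
tcp_rot: [-180.0, 0.0, 174.9]
wrist_force: [-2.0, 2.0, 6.9]
opening: 0.0092
```

Call:
play_rows(commands="0 0 0 0 0;0 0 0 0 0;0 0 0 10 0;0 0 0 25 0;0 0 0 60 0;0 0 0 100 0;0 0 0 140 0;0 0 0 178 0;0 0 0 178 0;0 0 0 178 0")

```text
time: 32.12
ee_pos: [0.516, -0.447, 0.1844]
tcp_rot: [-179.8, 0.2, 174.9]
wrist_force: [0.0, -0.4, -4.4]
opening: 0.0088
```

```bash
python3 - <<'E'
from h import *
ob,im=snap('wrist','w17.png');print(ob['time'],ob['ee_pos'],ob['tcp_rot'],ob['opening'],ob['wrist_force'])
E
```

```text
32.1167 [ 0.51598776 -0.44702374  0.18438663] [-179.83631412    0.21787834  174.94862176] 0.008811311239706262 [ 0.04576743 -0.42644168 -4.44385708]
```

View pics/w17.png

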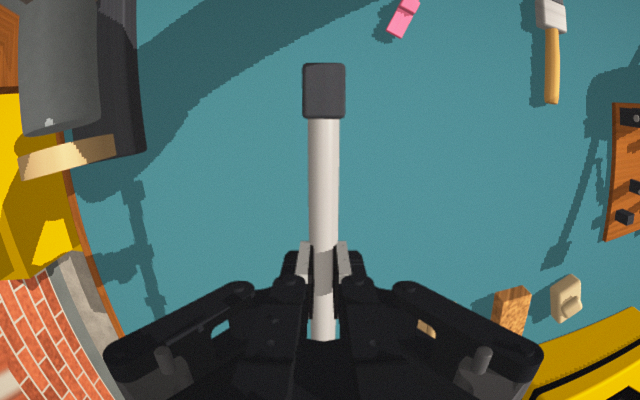

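Held as before. Carrying it to clip 1.

Call:
play_rows(commands="0 0 40 0 0;0 0 80 0 0;0 0 120 0 0;0 0 160 0 4;0 0 200 0 8.5;0 0 240 0 8.5;0 5 280 0 8.5;0 10 320 0 8.5;0 10 360 0 8.5;0 10 400 0 8.5")

```text
time: 33.0
ee_pos: [0.5239, -0.0444, 0.1789]
tcp_rot: [180.0, -0.2, -176.6]
wrist_force: [1.1, 0.4, -3.5]
opening: 0.009
```

Call:
play_rows(commands="0 0 40 0 0;0 0 80 0 0;0 0 120 0 0;0 0 159 0 0;0 0 159 -30 0;0 0 159 -60 0;0 0 159 -85 0;0 0 159 -90 0;0 0 159 -90 0;0 0 159 -90 0")

```text
time: 33.83
ee_pos: [0.525, 0.1125, 0.0914]
tcp_rot: [-180.0, -0.1, -176.6]
wrist_force: [-0.3, 0.3, -2.4]
opening: 0.0092
```

```bash
python3 - <<'E'
from h import *
ob,im=snap('wrist','w18.png');print(ob['time'],ob['ee_pos'],ob['tcp_rot'],ob['opening'],ob['wrist_force'])
E
```

```text
33.8333 [0.52499195 0.11245284 0.09139671] [-1.79992456e+02 -5.32942852e-02 -1.76571156e+02] 0.009188886927886983 [-0.30088019  0.33045515 -2.44846364]
```

View pics/w18.png

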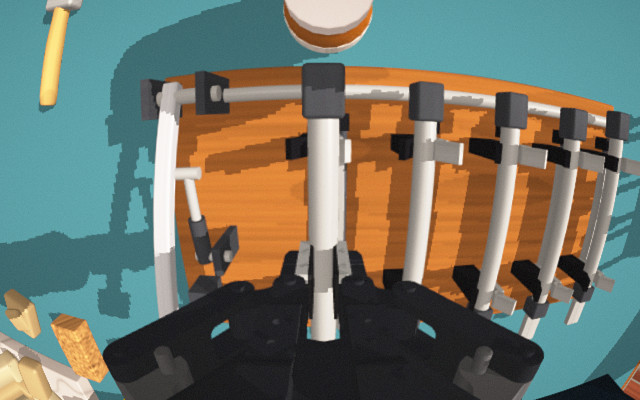

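Clip 1's fork lies behind the shank at (320,148). The jar stands clear behind the board edge at (328,20). Pressing down.

Call:
play_rows(commands="0 0 0 -15 0;0 0 0 -28 0;0 0 0 -33 0;0 0 0 -37 0;0 0 0 -41 0;0 0 0 -45 0;0 0 0 -48 0;0 0 0 -51 0;0 0 0 -52 0;0 0 0 -52 0")

```text
time: 34.72
ee_pos: [0.5264, 0.1122, 0.0421]
tcp_rot: [-180.0, 0.2, -176.6]
wrist_force: [-4.5, -4.2, 10.0]
opening: 0.0093
```

Call:
play_rows(commands="0 0 0 0 0;0 0 0 -1 0;0 0 0 -1 0")

```text
time: 34.97
ee_pos: [0.5264, 0.1122, 0.042]
tcp_rot: [-180.0, 0.2, -176.6]
wrist_force: [-7.4, -5.7, 16.4]
opening: 0.0085
```

Call:
play_rows(commands="0 0 0 -1 0;0 0 0 -1 0;0 0 0 -1 0")

```text
time: 35.22
ee_pos: [0.5264, 0.1122, 0.0419]
tcp_rot: [-180.0, 0.2, -176.6]
wrist_force: [-11.5, -7.3, 24.7]
opening: 0.0089
```

Call:
play_rows(commands="0 0 1 3 0;0.35 0 1 4 0;0.35 0 1 4 0;0.35 0 1 4 0;0.35 0 1 4 0;0.35 0 1 4 0;0.35 0 1 10 0;0.35 0 1 30 0;0.35 0 1 60 0;0.35 0 1 100 0")

```text
time: 36.05
ee_pos: [0.5238, 0.1135, 0.1364]
tcp_rot: [-180.0, -0.2, -176.5]
wrist_force: [1.8, 1.6, -0.4]
opening: 0.0299
```

Call:
play_rows(commands="0.35 -20 0 40 0;0.35 -40 0 80 0;0.35 -80 30 120 0;0.35 -90 60 150 0;0.35 -90 90 170 0;0.35 -90 90 170 0;0.35 -90 90 170 0;0.35 -90 90 170 0;0.35 -90 90 170 0")

```text
time: 36.8
ee_pos: [0.4352, 0.2033, 0.3066]
tcp_rot: [-180.0, -0.0, -176.5]
wrist_force: [-0.7, 0.4, -0.9]
opening: 0.0301
```

```bash
python3 - <<'E'
from h import *
import pickle
ob,im=snap('wrist','w19.png');print(ob['time'],ob['ee_pos'],ob['tcp_rot'],ob['opening'],ob['wrist_force'],ob['torque']);pickle.dump(ob,open('w19.pkl','wb'))
ob,im=snap('scene','s19.png')
cv2.imwrite('pics/s19z.png',cv2.resize(im[120:260,310:480],None,fx=4,fy=4))
E
```

```text
36.8 [0.43522347 0.20332346 0.30662383] [-1.79968450e+02 -4.88018511e-02 -1.76537418e+02] 0.030140110432442718 [-0.69753092  0.40857658 -0.87762151] [ 0.04644555 -0.01663969  0.02851688]
```

View pics/w19.png

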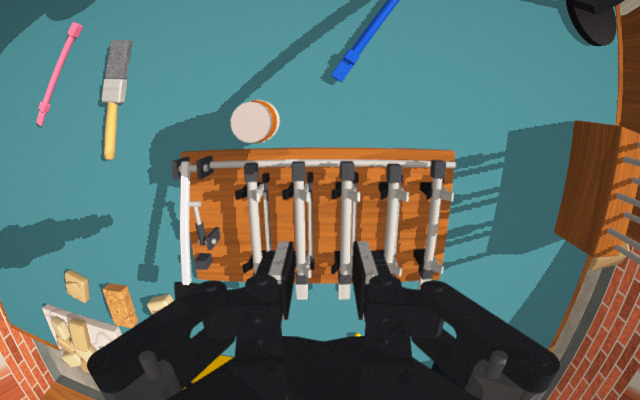

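View pics/s19z.png

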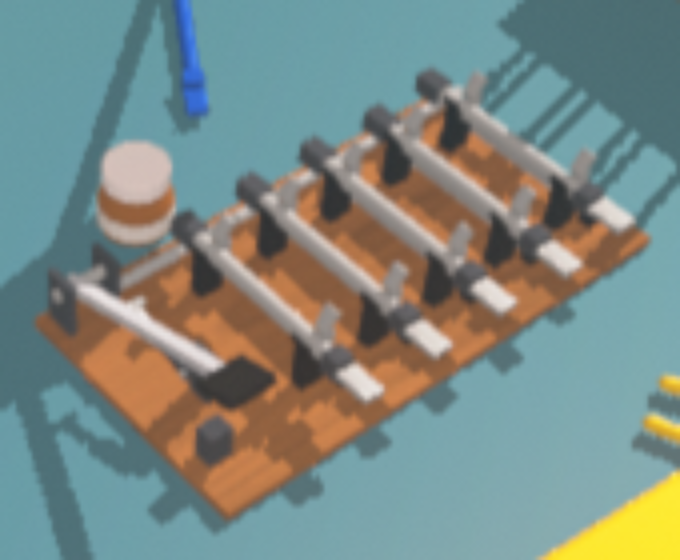

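The scene view shows all five chisels in clips, parallel and level, with the lever still up. A numeric check of the head positions lengthways, before the lever.

```bash
python3 - <<'E'
from h import *
import pickle
ob=pickle.load(open('w19.pkl','rb'));im=cv2.imread('pics/w19.png')
a=np.radians(3.55);ex=np.array([np.cos(a),np.sin(a)]);ey=np.array([-ex[1],ex[0]]);O=np.array([518.1,240.2])
hsv=cv2.cvtColor(im,cv2.COLOR_BGR2HSV)
m=((hsv[...,2]<110)&(hsv[...,1]<90)).astype(np.uint8)*255
for x0 in(243,291,339,386,430):
    k=np.zeros_like(m);k[155:185,x0:x0+18]=255
    cs=cv2.findContours(m&k,cv2.RETR_EXTERNAL,cv2.CHAIN_APPROX_NONE)[0];c=max(cs,key=cv2.contourArea)
    x,y,w,h=cv2.boundingRect(c);M=cv2.moments(c)
    P=cast('wrist',[(x+w/2,y),(M['m10']/M['m00'],M['m01']/M['m00'])],.054,ob)[:,:2]*1000-O
    print((x,y,w,h),'near end',(P[0]@ex).round(1),(P[0]@ey).round(1),'cent',(P[1]@ex).round(1))
big=cv2.resize(im[145:310,160:470],None,fx=2.5,fy=2.5,interpolation=cv2.INTER_CUBIC);cv2.imwrite('pics/w19z.png',big)
print('pad',(O+90*ex-225*ey))
E
```

```text
(244, 162, 14, 21) near end -95.9 -126.7 cent -83.1
(291, 162, 14, 19) near end -94.9 -64.4 cent -83.1
(339, 161, 18, 24) near end -96.0 0.4 cent -82.1
(386, 164, 16, 21) near end -92.7 61.5 cent -80.4
(430, 161, 16, 19) near end -98.2 123.5 cent -87.0
pad [621.85920236  21.2045025 ]
```

View pics/w19z.png

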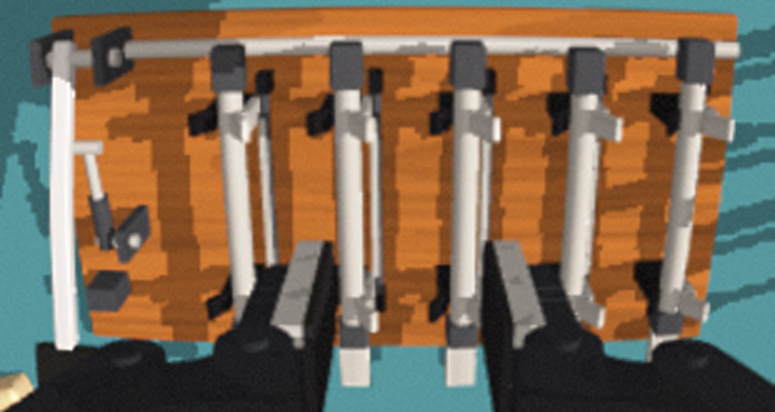

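```bash
python3 - <<'E'
from h import *
im=cv2.imread('pics/top0.png');hsv=cv2.cvtColor(im,cv2.COLOR_BGR2HSV)
m=(hsv[...,2]<45).astype(np.uint8)*255;k=np.zeros_like(m);k[140:160,296:318]=255
c=max(cv2.findContours(m&k,cv2.RETR_EXTERNAL,cv2.CHAIN_APPROX_NONE)[0],key=cv2.contourArea)
print(rect(cast('top',c[:,0],.105)[:,:2]))
E
```

```text
(array([612.60925293,  20.12957764]), (33.86273193359375, 31.53531837463379), -88.90654182434082)
```

Call:
play_rows(commands="0 30 -30 0 0;0 60 -60 0 0;0 90 -90 0 0;0 120 -115 -20 0;0 145 -140 -50 0;0 165 -165 -80 0;0 183 -182 -110 0;0 183 -182 -127 0;0 183 -182 -127 0;0 183 -182 -127 0")

```text
time: 37.73
ee_pos: [0.6171, 0.0206, 0.1788]
tcp_rot: [180.0, -0.2, -176.7]
wrist_force: [-0.3, 0.4, 1.3]
opening: 0.0
```

Call:
play_rows(commands="0 0 0 -30 0;0 0 0 -60 0;0 0 0 -75 0;0 0 0 -85 0;0 0 0 -95 0;0 0 0 -105 0;0 0 0 -113 0;0 0 0 -119 0;0 0 0 -124 0;0 0 0 -127 0")

```text
time: 38.57
ee_pos: [0.6179, 0.0218, 0.0529]
tcp_rot: [180.0, -0.0, -176.5]
wrist_force: [0.3, 0.1, 0.3]
opening: -0.0002
```

Call:
play_rows(commands="0 0 0 -1 0;0 0 0 -2 0;0 0 0 -2 0")

```text
time: 38.82
ee_pos: [0.6182, 0.0216, 0.0513]
tcp_rot: [-180.0, -0.0, -176.6]
wrist_force: [0.4, -0.5, 0.2]
opening: -0.0005
```

No load at pad height 51 mm, so the lever has snapped over on its own. Retreating straight up to look.

Call:
play_rows(commands="0 0 0 30 0;0 0 0 70 0;0 0 0 110 0;0 0 0 150 0;0 -40 0 180 0;0 -80 0 200 0;0 -120 0 230 0;0 -150 0 250 0;0 -150 0 250 0;0 -150 0 250 0")

```text
time: 39.65
ee_pos: [0.4668, 0.0217, 0.3054]
tcp_rot: [-180.0, 0.4, -176.5]
wrist_force: [0.9, 0.6, -0.2]
opening: -0.0003
```

Call:
play_rows(commands="0 0 -40 0 0;0 0 -80 0 0;0 0 -120 0 0;0 0 -160 0 0;0 0 -200 0 0;0 0 -200 0 0;0 0 -200 0 0")

```text
time: 40.23
ee_pos: [0.4686, -0.1804, 0.2996]
tcp_rot: [179.9, -0.1, -176.8]
wrist_force: [-0.8, 0.1, -0.7]
opening: 0.0
```

```bash
python3 - <<'E'
from h import *
ob,im=snap('scene','s20.png');print(ob['time'],ob['ee_pos'],ob['wrist_force'],ob['qd'])
cv2.imwrite('pics/s20z.png',cv2.resize(im[120:260,310:480],None,fx=4,fy=4))
ob,im=snap('top','t20.png')
E
```

```text
40.2333 [ 0.46859119 -0.18044569  0.29961458] [-0.77479032  0.05051745 -0.69424364] [ 3.41752505 -1.40171346 -0.56898115  0.71938532  0.41580324  1.19669649]
```

View pics/s20z.png

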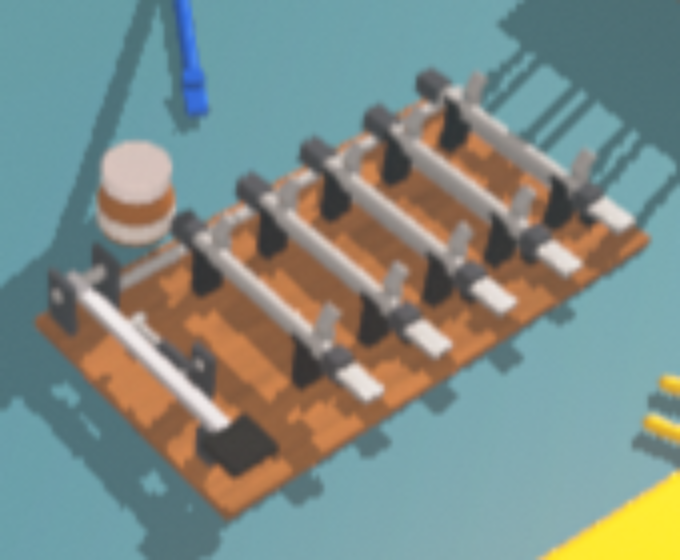

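View pics/t20.png

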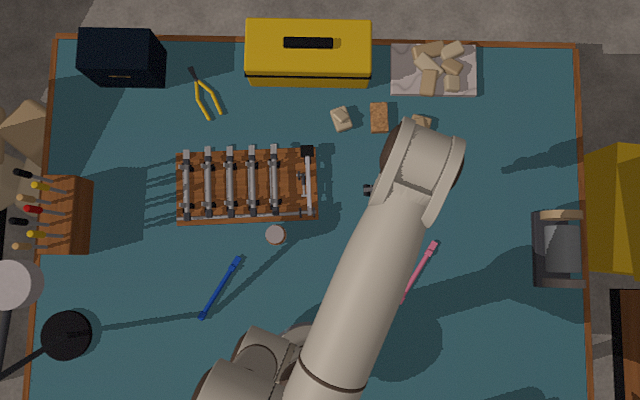

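The lever lies level with its pad at (237,445) in the zoom and stays down with the arm away. All five chisels are home and the bystanders are in place.

```bash
python3 - <<'E'
from workcell import *
print(job_done())
E
```

```text
the job is handed in; nothing more can be done
None
```

All four loose chisels are home in clips 1 to 4, and the lock lever is down and staying down by itself. The chisel already stored in clip 5 was left where it was. I handed the job in at about 40 s; no verdict is reported.

- **Seating:** each chisel was pressed until it stopped on the fork floor, with 25 to 41 N at the wrist. The tool height there puts each axis at about 46.6 to 47 mm, against 47 mm for home.
- **Lengthways:** a camera check after the last chisel put my four heads within about 2 mm of where they should be. The stored chisel sits about 4 mm off centre, well inside the 15 mm allowed.
- **Lever:** there was no load on the tool at a pad height of 51 mm. Pictures taken after backing off show the lever still level.
- **Bystanders:** the last overhead view shows the bystanders it can see, and the pink and blue look-alikes, in place. The arm hid the brush and part of one stone there. The gripper went near neither, and the brush had not moved in the wrist view taken just before the lever.

No check failed, the grip never slipped, and no chisel was knocked aside. The top and wrist cameras disagreed by about 1 to 2.5 mm on the chisel positions, which is well inside the funnel width.

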